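# Set out vacuum pods on the routing bed from the parts carousel

## Task

Set up the vacuum bed for the next routing job: switch the vacuum pump off at its rotary isolator, then take every vacuum pod out of the covered parts carousel, turning the carousel to bring each one to the opening in the cover, and stand the pods on the bed, each upright and centred in a ring mark of its own. When all pods stand on the bed, switch the pump on again. The steel collar stays in the carousel, and leave the other things on the bench alone.

Things in the scene. Friction and masses are not known exactly. Their poses are not given: they have to be found in the camera images.
- knob (a point): Bar knob of the parts carousel, above its cover: a black bar 62 mm long, 16 mm thick, from 89 to 127 mm above the bench, on a 64 mm disc. The point lies on the vertical turning axis, 112 mm above the bench, at the height to grip; its x axis runs along the bar. One piece with the tray: it turns both ways without end and stays where it is left (about 0.1 Nm of friction).
- tray (a point): Turntable of the carousel, under the cover: a grey round tray of 141 mm radius with six open 60-degree compartments, one centred on this point's x axis (along the knob's bar), the others every 60 degrees. The point is on the turning axis at the height of the tray floor, 22 mm above the bench. Dividers stand 10 mm, the rim 12 mm above the floor. The contents lie about 92 mm from the axis.
- window (a point): Middle of the opening in the carousel's cover, 93 mm from the turning axis, 45 mm above the bench; its x axis points to the turning axis. Only what is turned to this opening can be reached from above: the cover is missing over a sector 50 degrees to each side of this point.
- stand: Fixed stand of the carousel with its cover: a flat clear plate of 155 mm radius, 78 to 82 mm above the bench, on thin posts at its rim. Origin on the turning axis at bench height; the opening lies in its -x direction. Place and heading differ from start to start.
- handle (a point): Handle of the pump's rotary isolator: a black bar 54 mm long, 14 mm thick, 80 to 113 mm above the bench, with a white stripe at one end, on top of a fixed grey box 66 x 66 x 72 mm. The point lies on the vertical turning axis, 101 mm above the bench, at the height to grip; its y axis runs along the bar to the striped end.
- switch (a joint): Angle of the isolator's handle in rad: 0 = off (stop; stripe at the small circle on the box), 1.571 = on (stop; stripe at the short tick). It grows as the handle turns clockwise seen from above, so off is a quarter turn anticlockwise from on. About 0.1 Nm of friction; it stays where it is left. It starts on.
- collar_mid (a point): Steel clamping collar, a flat disc 52 mm across and 18 mm high with a thumbscrew at its side, lying in one compartment of the carousel. The point is its centre, 9 mm above its underside. It stays in the carousel.
- bench_dog: Steel bench dog standing on the bench: post of 22 mm diameter with a 45 mm foot and an aluminium ring, 102 mm high; origin at the centre of its underside. Not to be disturbed.
- glue: White glue bottle, 56 mm across, 150 mm high, standing; origin at the centre of its underside. Not to be disturbed.
- offcut: Plywood offcut 120 x 50 x 32 mm lying on the bench; origin at the centre of its underside. Not to be disturbed.
- port1 (a point): Ring mark 1 of the four on the vacuum bed: a dark circle of 68 mm around a 12 mm air port, in a square of 100 mm pitch. The point is its centre, on the bed's top face, 15 mm above the bench; the bed is a grey plate 220 x 220 x 15 mm, screwed down, its place differs from start to start.
- port2 (a point): Ring mark 2 of the four on the vacuum bed: a dark circle of 68 mm around a 12 mm air port, in a square of 100 mm pitch. The point is its centre, on the bed's top face, 15 mm above the bench; the bed is a grey plate 220 x 220 x 15 mm, screwed down, its place differs from start to start.
- port3 (a point): Ring mark 3 of the four on the vacuum bed: a dark circle of 68 mm around a 12 mm air port, in a square of 100 mm pitch. The point is its centre, on the bed's top face, 15 mm above the bench; the bed is a grey plate 220 x 220 x 15 mm, screwed down, its place differs from start to start.
- port4 (a point): Ring mark 4 of the four on the vacuum bed: a dark circle of 68 mm around a 12 mm air port, in a square of 100 mm pitch. The point is its centre, on the bed's top face, 15 mm above the bench; the bed is a grey plate 220 x 220 x 15 mm, screwed down, its place differs from start to start.
- pod1_mid (a point): Vacuum pod 1, all alike, about 0.2 kg: a round aluminium foot of 60 mm diameter, 12 mm high, with a black neck of 40 mm diameter above it (rubber-topped), 46 mm high in all. Grip it by the neck, which is 34 mm high. The point is its centre, 23 mm above its underside; z is up its axis. At the start it stands in a carousel compartment or is absent (None); 3 or 4 are there.
- pod2_mid (a point): Vacuum pod 2, all alike, about 0.2 kg: a round aluminium foot of 60 mm diameter, 12 mm high, with a black neck of 40 mm diameter above it (rubber-topped), 46 mm high in all. Grip it by the neck, which is 34 mm high. The point is its centre, 23 mm above its underside; z is up its axis. At the start it stands in a carousel compartment or is absent (None); 3 or 4 are there.
- pod3_mid (a point): Vacuum pod 3, all alike, about 0.2 kg: a round aluminium foot of 60 mm diameter, 12 mm high, with a black neck of 40 mm diameter above it (rubber-topped), 46 mm high in all. Grip it by the neck, which is 34 mm high. The point is its centre, 23 mm above its underside; z is up its axis. At the start it stands in a carousel compartment or is absent (None); 3 or 4 are there.
- pod4_mid (a point): Vacuum pod 4, all alike, about 0.2 kg: a round aluminium foot of 60 mm diameter, 12 mm high, with a black neck of 40 mm diameter above it (rubber-topped), 46 mm high in all. Grip it by the neck, which is 34 mm high. The point is its centre, 23 mm above its underside; z is up its axis. At the start it stands in a carousel compartment or is absent (None); 3 or 4 are there.
- pod5_mid (a point): Vacuum pod 5, all alike, about 0.2 kg: a round aluminium foot of 60 mm diameter, 12 mm high, with a black neck of 40 mm diameter above it (rubber-topped), 46 mm high in all. Grip it by the neck, which is 34 mm high. The point is its centre, 23 mm above its underside; z is up its axis. At the start it stands in a carousel compartment or is absent (None); 3 or 4 are there.
There are look-alikes about, which are no part of the job. What is shaped like the part that bears pod5_mid but orange is not meant.

How it is judged:
By the outcome, as a careful person would: the job done as asked, in the order asked, and still so for the second after the job is handed in, with the robot touching nothing.
Of pod1, pod2, pod3, pod4, pod5 only 3 to 4 are there at a start; the rules pass over those that are not, and their reading is None.
At some moment in a run one of pod1, pod2, pod3, pod4, pod5 may be knocked a few centimetres aside while the robot is not near it.
Once in a run the grip may slacken for a moment while it holds something.
It also fails if it takes over 210 s, if anything falls off the work surface, if the arm or the gripper's body presses on something with over 40 N, if the wrist force passes 120 N, or if a joint passes its speed limit or range.

## Robot

A 7-joint arm with a two-finger parallel gripper is mounted at the origin on the work surface. World frame = base frame: x ahead of the robot, y to its left, z up, the work surface at z = 0. Lengths are in mm, angles in rad, forces in N, time in s.
With the tool pointing down it reaches from about 350 to 900 mm from the base axis. Payload 8.1 kg.
Tool frame: the origin (TCP) lies midway between the tips of the shut fingers; the grasp point (between the pads) lies 19 mm behind it; x points along the fingers, z is the direction in which the jaws open and shut, and the axes are right-handed (so a half turn about x gives the same grasp; the last joint's range is limited). The gripper opens to 85 mm and grips with 20 to 120 N. Pads are 22 mm wide; open, the fingers measure 114 mm over their backs; the gripper's body (76 mm by 85 mm) begins 54 mm behind the grasp point. The pads swing forward as they close: fully open they stand 13 mm farther back than shut.
Start: joints at [1.102, 0.434, 0.025, 1.573, -0.012, 1.134, -0.075], TCP at [223.538, -583.671, 231.323] pointing down, gripper open.
Joint ranges: [-2.62, 2.62], [-0.44, 2.09], [-1.27, 1.32], [0.08, 2.57], [-1.32, 4.46], [0.12, 2], [-2.74, 2.74]. Speed limits (rad/s): [2.22, 2.22, 3.01, 3.01, 3.14, 3.14, 3.14].

## Interface

Orientations are given as a 3x3 rotation matrix whose columns are the frame's x, y, z axes.
In Python, from bench import r, optics, order, nets gives the robot as it stands.
- The arm moves only by the tool step_arm, never from a script. Its argument "series" is a list that holds one entry, the list of rows, each a list of 7 numbers: the shift along the tool's x, y, z in cm, then the turn, a rotation vector about the tool's x, y, z in degrees, then the opening, from -1 (shut) to 1 (fully open), so that 0 is half open. In form: [[[tx, ty, tz, wx, wy, wz, jaw], ...]]. A call has 1 to 8 rows; each row is the pose to reach, as a shift and turn from the pose commanded when the call began, along the tool's axes at that moment; what a row does not reach only later rows make up. A row lasts 1/10 s, in which the tool goes at most 50 mm and 8.59 degrees, less where a joint would pass 70% of its speed; a pose out of reach is approached as far as the arm can. A call with a gripper value outside its range is refused whole. The fingers move at their own pace and stop on an object; the grip force is fixed at half the most. Time passes only in rows, so rows that repeat a pose let the fingers close. It gives the time, the measured TCP pose, the force and the opening at its end, in the units of the state.
- r.sense(): the state, without advancing time (a new reading comes with each control period).
- optics.read_camera(name): name is "side" or "top"; returns the picture (400x640x3 uint8, red, green, blue); there is no depth.
- optics.calibration(name): a dict with "vfov" (degrees; the focal length in pixels is half the picture's height over the tangent of half this angle, whatever the lens; pixels are square), "cx", "cy" (the principal point, pixels), "k1" (the pictures are not rectified: a ray, as slopes to the right and down, at radius r is drawn at 1 + k1 r^2 times it, then the intrinsics apply), "R" (3x3) and "t" (3): a world point X has camera coordinates R X + t. Camera axes: x right, y down, z forward; pixel columns grow to the right and rows downward; lengths in mm; the calibration is good to about 2 mm. A picture is of the moment at which its call begins. calibration takes no time and is no camera call.
- order.hand_in(): hands the job in, once; it reports no verdict.
Trained networks look in the newest picture that a camera, given by its name, has taken for a name from the list of things; names that differ only in an ending like _2 or _b are one class to them, and where a whole thing is asked for, a point or a joint stands for the part that bears it (a point fixed in the world has none). Each returns a list of dicts, best first, with "p" (0 to 1); they miss things now and then, are a little off and sometimes report something else, mostly with a low value. They report only what shows in the picture. A call takes as long as a camera call. They do not tell look-alikes from the thing itself.
- nets.look_for(camera, target): "extent" ([left, top, right, bottom] in pixels, round what is visible of it).
- nets.silhouettes(camera, target): "pixels" (400x640 bool, what is visible of it) and "extent" ([left, top, right, bottom] in pixels, round what is visible of it).
The state is a dict: "time": time; "joint_positions": joint angles; "joint_vel": joint speeds; "tau": joint torques, N m; "eef_pos": TCP position; "ee_rot": TCP orientation; "force": force on the tool from outside, world axes, zero at the start; "moment": the same for the moment, N m; "opening": finger opening in mm.
Only numpy, scipy, OpenCV 4.12 (cv2) and the standard library are available. Lean on these libraries where they do the work, as an engineer would, in place of code of your own. Each camera call takes 0.05 s, during which the arm holds its last target.

## Working session

There is one attempt and no reset: what is moved stays moved. The work goes in short steps, Python scripts to look and compute and a tool call to move; the robot and the scene stay as the last step left them, time stands still between calls to the robot, and variables do not carry over. Pictures are saved under pics/ and viewed, and the job is handed in when it is done.

Besides the shell and the picture viewer there is one more tool, called after "Request:" by a JSON object that holds its "name" and its "arguments", one argument or row to a line. step_arm: Moves the arm, as the interface text tells. Its arguments: {"type":"object","properties":{"series":{"type":"array"}},"required":["series"]}

```bash
ls; mkdir -p pics; python3 - <<'E'
from bench import r, optics, order, nets
import cv2
s=r.sense(); print(s)
for n in("top","side"):
    im=optics.read_camera(n); cv2.imwrite(f"pics/{n}0.png",im[:,:,::-1]); print(n,optics.calibration(n))
E
```

```text
pics
{'time': 0.0, 'joint_positions': array([ 1.10240631,  0.43524679,  0.02494169,  1.5741015 , -0.01159918,
        1.13402215, -0.0751267 ]), 'joint_vel': array([ 1.14047619e-03, -8.44594546e-04,  5.29811911e-04,  6.33368446e-06,
       -1.03080969e-03, -1.21900848e-03,  1.09354560e-03]), 'tau': array([ 5.17740227e-04, -6.70468211e+01,  1.02478322e+00, -3.16212094e+01,
        1.52681815e-02,  1.23625301e-02,  1.73660322e-05]), 'eef_pos': array([ 223.33157063, -583.18064071,  230.50912708]), 'ee_rot': array([[-7.08706792e-04,  9.33865685e-01,  3.57623239e-01],
       [ 1.47119542e-03,  3.57623915e-01, -9.33864536e-01],
       [-9.99998667e-01, -1.35702467e-04, -1.62734942e-03]]), 'force': array([-0.10259758, -0.25971181, -0.8694838 ]), 'moment': array([ 0.00753887, -0.02307014, -0.02410542]), 'opening': 85.3267308468632}
top {'vfov': 51.35424726993463, 'cx': 322.8197559882673, 'cy': 203.35327741078825, 'k1': 0.03268272482970389, 'R': array([[ 0.00495402, -0.99976209, -0.0212419 ],
       [-0.99542802, -0.00290409, -0.09547053],
       [ 0.09538613,  0.02161775, -0.99520559]]), 't': array([  16.33769565,  486.89709269, 1506.05172514])}
side {'vfov': 49.67610057344386, 'cx': 324.2512353035771, 'cy': 197.4069754090633, 'k1': -0.018046305536693032, 'R': array([[-0.94044306, -0.33967672, -0.01365931],
       [-0.20032158,  0.58618641, -0.78502023],
       [ 0.27466   , -0.73553057, -0.61931952]]), 't': array([ 478.0712712 ,  160.54979541, 1137.22454864])}
```

View pics/top0.png

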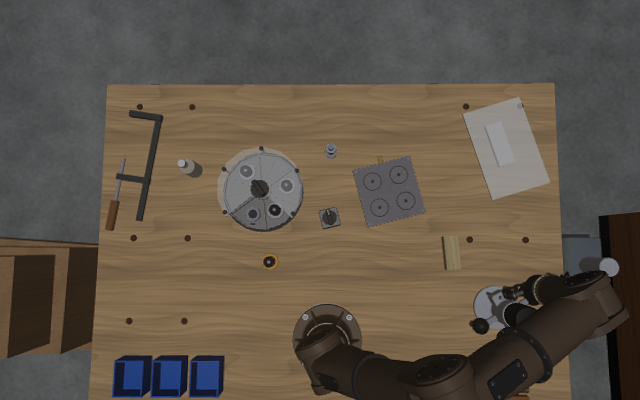

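View pics/side0.png

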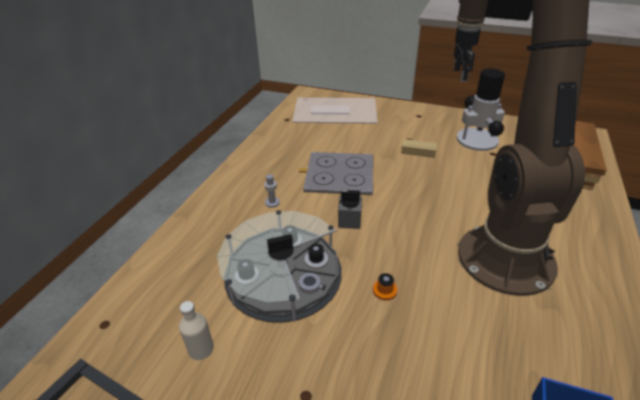

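```bash
cat > h.py <<'E'
import numpy as np, cv2
from bench import r, optics, order, nets
def cal(n):
    c=optics.calibration(n); f=200/np.tan(np.radians(c['vfov']/2)); return c,f
def proj(n,X):
    c,f=cal(n); p=np.atleast_2d(X)@np.array(c['R']).T+c['t']; s=p[:,:2]/p[:,2:]
    s=s*(1+c['k1']*(s**2).sum(1,keepdims=True)); return s*f+[c['cx'],c['cy']]
def back(n,uv,z):
    c,f=cal(n); d=(np.atleast_2d(uv).astype(float)-[c['cx'],c['cy']])/f; s=d.copy()
    for _ in range(20): s=d/(1+c['k1']*(s**2).sum(1,keepdims=True))
    R=np.array(c['R']); o=-R.T@c['t']; v=np.c_[s,np.ones(len(s))]@R
    return o+v*((z-o[2])/v[:,2])[:,None]
def snap(n,name,box=None,k=1):
    im=optics.read_camera(n); np.save(f'pics/{name}.npy',im)
    cr=im if box is None else im[box[1]:box[3],box[0]:box[2]]
    cv2.imwrite(f'pics/{name}.png',cv2.resize(cr[:,:,::-1],None,fx=k,fy=k,interpolation=cv2.INTER_CUBIC)); return im
E
python3 - <<'E'
from h import *
snap('top','t1',(210,130,440,280),3.4)
snap('side','s1',(200,130,420,320),3.1)
for t in ['knob','tray','stand','handle','switch','collar_mid','pod1_mid','bench_dog','glue','offcut','port1','window']:
  for n in('top','side'):
    try: print(t,n,[(np.round(d['extent'],1).tolist(),round(d['p'],2)) for d in nets.look_for(n,t)])
    except Exception as e: print(t,n,repr(e)[:100])
print(r.sense()['time'])
E
```

```text
knob top [([232.5, 182.4, 288.7, 230.3], 0.98)]
knob side [([229.9, 233.9, 341.3, 317.1], 0.75), ([179.0, 300.1, 210.5, 359.2], 0.27)]
tray top []
tray side [([232.8, 234.8, 337.6, 320.4], 0.82)]
stand top [([216.5, 147.4, 303.9, 231.1], 0.86), ([352.9, 157.0, 426.0, 227.3], 0.23)]
stand side [([214.3, 207.2, 343.5, 325.1], 0.75)]
handle top [([324.1, 210.5, 335.2, 222.9], 0.59)]
handle side [([340.4, 186.3, 359.4, 208.7], 0.72)]
switch top [([325.1, 212.1, 335.8, 224.0], 0.68)]
switch side [([338.7, 191.2, 363.4, 209.3], 0.84), ([297.7, 152.2, 371.2, 197.3], 0.48)]
collar_mid top [([247.7, 209.5, 259.6, 221.5], 0.66), ([178.4, 158.5, 202.3, 182.4], 0.36)]
collar_mid side [([298.6, 273.6, 323.2, 295.0], 0.89)]
pod1_mid top []
pod1_mid side []
bench_dog top [([326.2, 145.4, 336.4, 158.2], 0.69), ([234.3, 180.6, 287.8, 231.8], 0.64)]
bench_dog side [([262.4, 173.8, 279.8, 204.2], 0.85), ([338.3, 187.9, 365.8, 208.2], 0.37)]
glue top [([216.6, 148.6, 302.3, 229.5], 0.74), ([177.5, 157.9, 204.0, 180.8], 0.55)]
glue side [([178.3, 302.0, 213.0, 359.5], 0.58)]
offcut top [([440.7, 232.9, 462.3, 272.7], 0.67)]
offcut side [([403.1, 140.8, 435.3, 158.1], 0.66)]
port1 top [([354.2, 154.5, 428.1, 227.8], 0.79)]
port1 side [([301.9, 152.2, 372.9, 196.7], 0.74)]
window top [([213.9, 147.7, 303.9, 230.7], 0.69), ([325.3, 207.7, 338.5, 224.8], 0.55)]
window side [([215.6, 208.5, 344.6, 322.5], 0.74)]
1.4
```

View pics/t1.png

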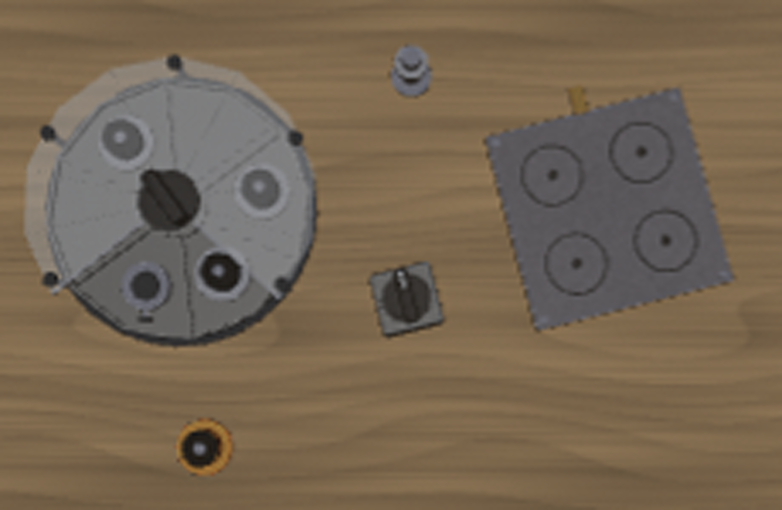

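View pics/s1.png

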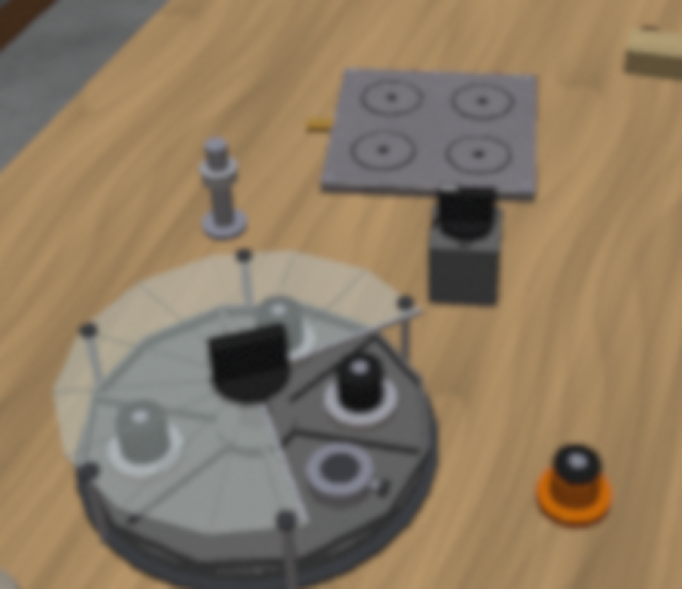

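```bash
python3 - <<'E'
from h import *
T=lambda c:(np.array(c)+.5)/3.4-.5+[210,130]
S=lambda c:(np.array(c)+.5)/3.1-.5+[200,130]
print('ports top',back('top',T([(553,175),(641,152),(577,263),(666,240)]),15).round(1).tolist())
print('ports side',back('side',S([(391,98),(482,101),(382,150),(478,154)]),15).round(1).tolist())
print('knob disc top z89',back('top',T([(168,201)]),89).round(1).tolist())
print('handle bar',back('top',T([(402,272),(412,318),(406,297)]),113).round(1).tolist())
print('box top corners',back('top',T([(370,278),(430,263),(443,321),(387,337)]),72).round(1).tolist())
print('pods top z68',back('top',T([(123,138),(260,187),(219,270)]),68).round(1).tolist())
print('pods side z68',back('side',S([(140,412),(278,302),(360,365)]),68).round(1).tolist())
print('collar',back('top',T([(147,285)]),40).round(1).tolist())
print('posts top z82',back('top',T([(174,62),(47,132),(295,138),(50,279),(282,285)]),82).round(1).tolist())
print('posts side z82',back('side',S([(244,256),(88,329),(405,302),(88,470),(286,520)]),82).round(1).tolist())
E
```

```text
ports top [[570.9, -164.5, 15.0], [596.3, -260.1, 15.0], [474.8, -189.8, 15.0], [500.1, -285.9, 15.0]]
ports side [[597.0, -261.6, 15.0], [499.9, -288.1, 15.0], [572.7, -165.6, 15.0], [475.3, -191.2, 15.0]]
knob disc top z89 [[531.8, 242.8, 89.0]]
handle bar [[456.5, -1.3, 113.0], [409.8, -11.6, 113.0], [431.0, -5.4, 113.0]]
box top corners [[453.4, 32.5, 72.0], [469.3, -30.1, 72.0], [408.7, -43.8, 72.0], [391.9, 14.5, 72.0]]
pods top z68 [[601.7, 295.6, 68.0], [549.6, 149.4, 68.0], [461.6, 191.4, 68.0]]
pods side z68 [[605.9, 293.5, 68.0], [554.8, 140.8, 68.0], [461.7, 188.8, 68.0]]
collar [[447.5, 272.2, 40.0]]
posts top z82 [[680.5, 240.5, 82.0], [605.5, 372.9, 82.0], [599.6, 111.8, 82.0], [450.5, 365.5, 82.0], [445.0, 123.6, 82.0]]
posts side z82 [[599.8, 109.5, 82.0], [682.6, 236.1, 82.0], [447.1, 120.0, 82.0], [606.7, 368.9, 82.0], [451.2, 363.0, 82.0]]
```

```bash
python3 - <<'E'
from h import *
from scipy.optimize import least_squares
T=lambda c:(np.array(c)+.5)/3.4-.5+[210,130]
S=lambda c:(np.array(c)+.5)/3.1-.5+[200,130]
a=back('top',T([(174,62),(47,132),(295,138),(50,279),(282,285)]),82)[:,:2]
b=back('side',S([(88,329),(88,470),(244,256),(286,520),(405,302)]),82)[:,:2]
for P in(a,b,(a+b)/2):
    f=least_squares(lambda q:np.hypot(*(P-q[:2]).T)-q[2],[530,240,140]); print(f.x.round(1),f.fun.round(1),[round(float(np.degrees(np.arctan2(*(p-f.x[:2])[::-1]))),1) for p in P])
im=np.load('pics/t1.npy'); im2=np.load('pics/s1.npy')
def z(im,b,k): return cv2.resize(im[b[1]:b[3],b[0]:b[2],::-1],None,fx=k,fy=k,interpolation=cv2.INTER_CUBIC)
o=np.vstack([np.hstack([z(im,(240,170,280,210),8),z(im,(310,198,350,238),8)]),np.hstack([z(im2,(260,222,300,262),8),z(im2,(332,180,372,220),8)])])
o=np.clip(o.astype(float)*1.8,0,255).astype(np.uint8)
cv2.imwrite('pics/z.png',cv2.resize(o,None,fx=.93,fy=.93))
E
```

```text
[532.8 243.3 147.9] [-0.2  0.6 -0.4 -0.6  0.5] [-1.1, 60.7, -63.1, 124.0, -126.3]
[533.9 240.6 147.9] [ 1.  -0.3 -1.1 -0.2  0.7] [-1.7, 60.4, -63.3, 124.0, -125.8]
[533.3 241.9 147.9] [ 0.4  0.1 -0.8 -0.4  0.6] [-1.4, 60.6, -63.2, 124.0, -126.0]
```

View pics/z.png

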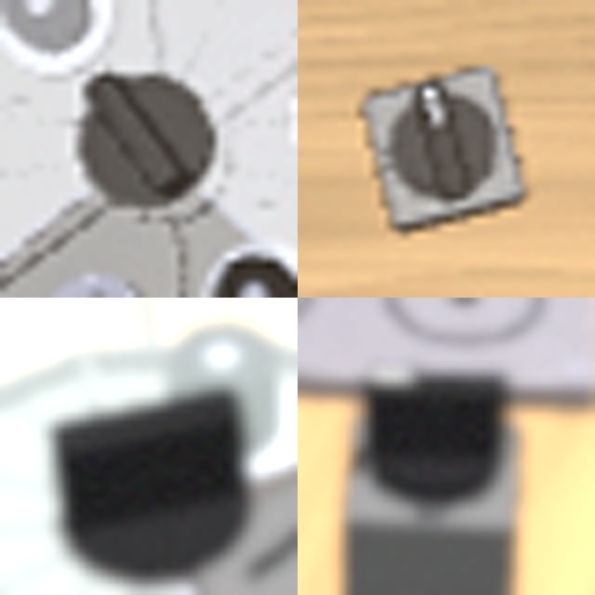

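```bash
python3 - <<'E'
from h import *
q=lambda x,y,ox,oy:((x+.5)/7.44-.5+ox,(y+.5)/7.44-.5+oy)
print(back('top',[q(147,141,240,170)],89),back('top',[q(139,137,240,170)],127))
print('h',back('top',[q(146,146,310,198)],80),back('top',[q(146.5,139,310,198)],113),back('top',[q(147,148,310,198)],72))
print('h side',back('side',[q(140,86,332,180)],113)); print('k side',back('side',[q(147,115,260,222)],127))
s=r.sense();R=s['ee_rot'];print(R.T@(np.array([430,-7,140])-s['eef_pos'])/10)
E
```

```text
[[532.63677024 241.87011252  89.        ]] [[529.49463281 238.92425766 127.        ]]
h [[432.43846821  -5.69594709  80.        ]] [[433.62835942  -6.12166068 113.        ]] [[431.98500752  -6.12615215  72.        ]]
h side [[431.84009876  -4.47248021 113.        ]]
k side [[533.76254236 239.59431156 127.        ]]
[  9.13096324  39.90456761 -46.46975468]
```

Request:
{"name": "step_arm", "arguments": {
  "series": [
    [[3,40.1,-46.5,7,0,0,1],[3,40.1,-46.5,7,0,0,1],[3,40.1,-46.5,7,0,0,1],[3,40.1,-46.5,7,0,0,1],[3,40.1,-46.5,7,0,0,1],[3,40.1,-46.5,7,0,0,1],[3,40.1,-46.5,7,0,0,1],[3,40.1,-46.5,7,0,0,1]]
  ]
}}

```text
time: 2.2
eef_pos: [359.4, -206.0, 212.1]
ee_rot: [[0.001, 0.971, 0.241], [-0.001, 0.241, -0.971], [-1.0, 0.001, 0.001]]
force: [1.8, 0.0, 0.1]
opening: 85.6
```

```bash
cat > go.py <<'E'
import sys
from h import *
x,y,z,yaw=map(float,sys.argv[1:5])
s=r.sense();R=s['ee_rot'];d=R.T@(np.array([x,y,z])-s['eef_pos'])/10
cy=np.degrees(np.arctan2(R[1,2],R[0,2])); w=-((yaw-cy+180)%360-180)
print('t',round(s['time'],1),'shift',d.round(2),'wx',round(w,1),'pos',s['eef_pos'].round(1),'yaw',cy.round(1),'open',round(s['opening'],1),'F',s['force'].round(1),'q7',s['joint_positions'].round(2))
E
python3 go.py 432 -5.5 130 -76
```

```text
t 2.2 shift [  8.2   11.87 -17.72] wx -0.1 pos [ 359.4 -206.   212.1] yaw -76.1 open 85.6 F [1.8 0.  0.1] q7 [ 0.56  0.12 -0.18  2.07  0.03  0.95 -0.97]
```

Request:
{"name": "step_arm", "arguments": {
  "series": [
    [[3,11.9,-17.7,0,0,0,1],[3,11.9,-17.7,0,0,0,1],[3,11.9,-17.7,0,0,0,1],[3,11.9,-17.7,0,0,0,1],[8.2,11.9,-17.7,0,0,0,1],[8.2,11.9,-17.7,0,0,0,1],[8.2,11.9,-17.7,0,0,0,1],[8.2,11.9,-17.7,0,0,0,1]]
  ]
}}

```text
time: 3.0
eef_pos: [432.1, -8.5, 130.8]
ee_rot: [[0.001, 0.971, 0.24], [-0.001, 0.24, -0.971], [-1.0, 0.0, 0.001]]
force: [-0.1, -1.0, -0.1]
opening: 85.5
```

```bash
python3 go.py 432 -5.5 82 -76; python3 -c "
from h import *
snap('top','t2',(290,180,370,250),8);snap('side','s2',(310,120,400,240),5)"
```

```text
t 3.0 shift [ 4.88  0.06 -0.29] wx -0.1 pos [432.1  -8.5 130.8] yaw -76.1 open 85.5 F [-0.1 -1.  -0.1] q7 [ 0.19  0.28 -0.35  2.12  0.14  0.76 -1.58]
```

View pics/s2.png

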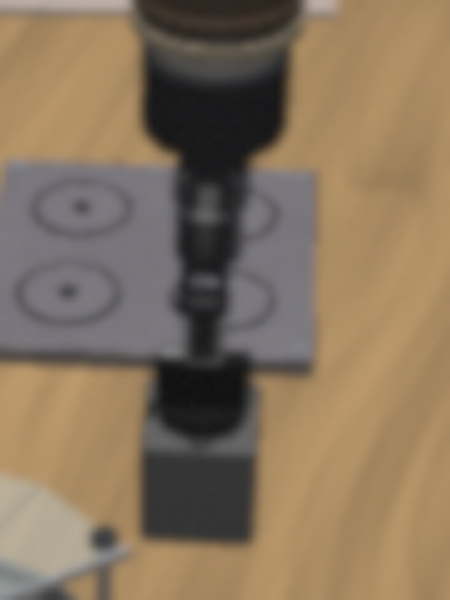

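The side picture shows the gripper straight above the isolator (bar at about crop 203,380). Descend and close.

Request:
{"name": "step_arm", "arguments": {
  "series": [
    [[4.8,0,0,0,0,0,1],[4.8,0,0,0,0,0,1],[4.8,0,0,0,0,0,-1],[4.8,0,0,0,0,0,-1],[4.8,0,0,0,0,0,-1],[4.8,0,0,0,0,0,-1],[4.8,0,0,0,0,0,-1],[4.8,0,0,0,0,0,-1]]
  ]
}}

```text
time: 3.9
eef_pos: [432.3, -7.8, 82.7]
ee_rot: [[0.001, 0.971, 0.241], [-0.001, 0.241, -0.971], [-1.0, 0.001, 0.001]]
force: [-1.6, -3.5, 11.0]
opening: 13.0
```

```bash
python3 go.py 432 -5.5 82 14
```

```text
t 3.9 shift [ 0.07  0.02 -0.23] wx -90.1 pos [432.3  -7.8  82.7] yaw -76.1 open 13.0 F [-1.6 -3.5 11. ] q7 [ 0.16  0.36 -0.33  2.17  0.19  0.63 -1.63]
```

Request:
{"name": "step_arm", "arguments": {
  "series": [
    [[0,0,0,-8,0,0,-1],[0,0,0,-16,0,0,-1],[0,0,0,-24,0,0,-1],[0,0,0,-32,0,0,-1],[0,0,0,-40,0,0,-1],[0,0,0,-48,0,0,-1],[0,0,0,-56,0,0,-1],[0,0,0,-56,0,0,-1]]
  ]
}}

```text
time: 4.7
eef_pos: [433.4, -9.0, 82.7]
ee_rot: [[0.003, 0.34, 0.941], [-0.002, 0.941, -0.34], [-1.0, -0.001, 0.003]]
force: [2.0, -7.0, 7.9]
opening: 13.0
```

```bash
python3 go.py 432 -5.5 82 14; python3 -c "
from h import *
snap('side','s3',(310,120,400,240),5);print(r.sense()['moment'])"
```

```text
t 4.7 shift [ 0.07  0.28 -0.25] wx -33.9 pos [433.4  -9.   82.7] yaw -19.9 open 13.0 F [ 2.  -7.   7.9] q7 [ 0.36  0.4  -0.57  2.16  0.35  0.67 -0.8 ]
[-1.4278693  -0.46164596  0.1256629 ]
```

View pics/s3.png

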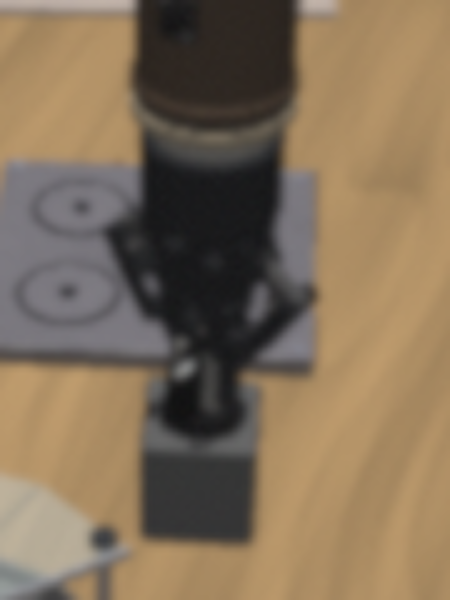

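Request:
{"name": "step_arm", "arguments": {
  "series": [
    [[0,0,0,-8,0,0,-1],[0,0,0,-16,0,0,-1],[0,0,0,-24,0,0,-1],[0,0,0,-30,0,0,-1],[0,0,0,-35,0,0,-1],[0,0,0,-37,0,0,-1],[0,0,0,-37,0,0,-1]]
  ]
}}

```text
time: 5.45
eef_pos: [434.4, -9.0, 82.8]
ee_rot: [[0.004, -0.288, 0.958], [-0.001, 0.958, 0.288], [-1.0, -0.002, 0.004]]
force: [6.4, -5.5, 2.7]
opening: 13.2
```

```bash
python3 go.py 432 -5.5 82 14; python3 -c "
from h import *
print(r.sense()['moment'])"
```

```text
t 5.5 shift [ 0.08  0.4  -0.13] wx 2.8 pos [434.4  -9.   82.8] yaw 16.8 open 13.2 F [ 6.4 -5.5  2.7] q7 [ 0.48  0.44 -0.74  2.15  0.46  0.71 -0.27]
[-1.36221968 -1.14391533 -1.17059311]
```

Request:
{"name": "step_arm", "arguments": {
  "series": [
    [[0,0,0,0,0,0,1],[0,0,0,0,0,0,1],[0,0,0,0,0,0,1],[-4,0,0,0,0,0,1],[-8,0,0,0,0,0,1],[-8,0,-5,0,0,0,1],[-8,0,-10,0,0,0,1],[-8,0,-10,0,0,0,1]]
  ]
}}

```text
time: 6.25
eef_pos: [328.6, -38.8, 160.5]
ee_rot: [[-0.007, -0.289, 0.957], [-0.004, 0.957, 0.289], [-1.0, -0.002, -0.008]]
force: [1.5, -0.5, -1.5]
opening: 85.4
```

```bash
python3 go.py 533 242 150 126; python3 -c "
from h import *
snap('side','s4',(200,130,420,320),3.1)
snap('top','t4',(210,130,440,280),3.4)"
```

```text
t 6.2 shift [ 0.78 20.99 27.68] wx -109.2 pos [328.6 -38.8 160.5] yaw 16.8 open 85.4 F [ 1.5 -0.5 -1.5] q7 [ 0.8   0.14 -0.9   2.26  0.15  0.81  0.09]
```

View pics/s4.png

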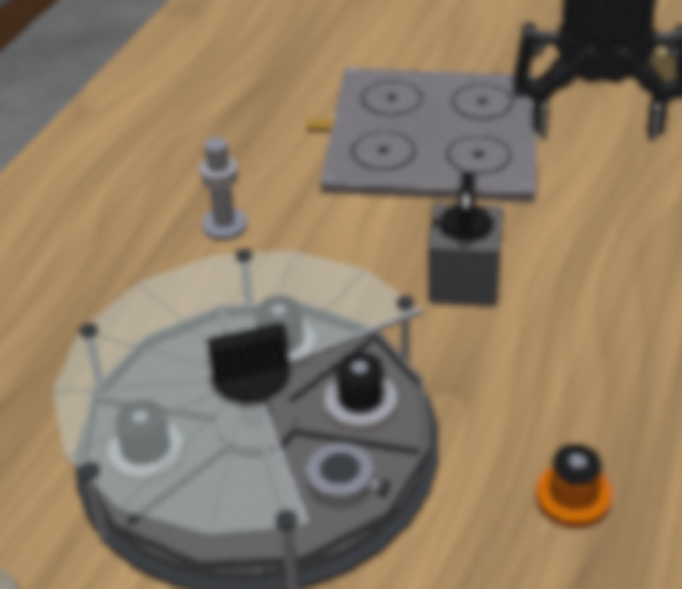

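View pics/t4.png

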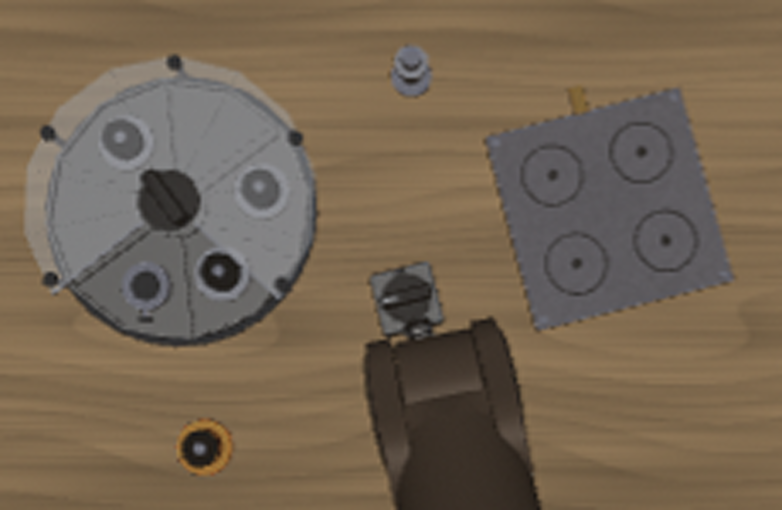

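```bash
python3 go.py 532.5 241.5 150 -53.4
```

```text
t 6.3 shift [ 1.13 20.96 26.98] wx 70.3 pos [335.  -37.3 161.9] yaw 16.9 open 85.0 F [-0.1  0.2 -0.2] q7 [ 0.8   0.14 -0.9   2.25  0.16  0.81  0.09]
```

Request:
{"name": "step_arm", "arguments": {
  "series": [
    [[0.5,3,4,8,0,0,1],[0.5,6,8,16,0,0,1],[1,9,12,24,0,0,1],[1,12,16,32,0,0,1],[1,15,20,40,0,0,1],[1,18,24,48,0,0,1],[1,21,27,56,0,0,1],[1,21,27,64,0,0,1]]
  ]
}}

```text
time: 7.15
eef_pos: [534.5, 247.3, 150.9]
ee_rot: [[-0.0, 0.684, 0.729], [0.001, 0.729, -0.684], [-1.0, 0.0, -0.001]]
force: [0.9, 0.2, -0.6]
opening: 85.7
```

```bash
python3 go.py 532.5 241.5 135 -53.4
```

```text
t 7.2 shift [ 1.59 -0.56  0.26] wx 10.2 pos [534.5 247.3 150.9] yaw -43.2 open 85.7 F [ 0.9  0.2 -0.6] q7 [-0.11  0.53 -0.59  1.72  0.34  1.   -1.58]
```

Request:
{"name": "step_arm", "arguments": {
  "series": [
    [[1.5,-0.4,0.2,8,0,0,1],[1.5,-0.4,0.2,10,0,0,1],[1.5,-0.4,0.2,10,0,0,1],[1.5,-0.4,0.2,10,0,0,1]]
  ]
}}

```text
time: 7.55
eef_pos: [532.1, 239.9, 136.5]
ee_rot: [[-0.0, 0.796, 0.605], [0.0, 0.605, -0.796], [-1.0, 0.0, -0.0]]
force: [0.1, -0.1, 0.7]
opening: 85.2
```

```bash
python3 go.py 532.5 241.5 93 -53.4;  python3 -c "
from h import *
snap('side','s5',(210,130,370,290),3.6)
snap('top','t5',(210,130,330,250),5)"
```

```text
t 7.5 shift [ 4.35  0.13 -0.1 ] wx 0.6 pos [532.1 239.9 136.5] yaw -52.8 open 85.2 F [ 0.1 -0.1  0.7] q7 [-0.13  0.53 -0.55  1.75  0.33  0.95 -1.73]
```

View pics/s5.png

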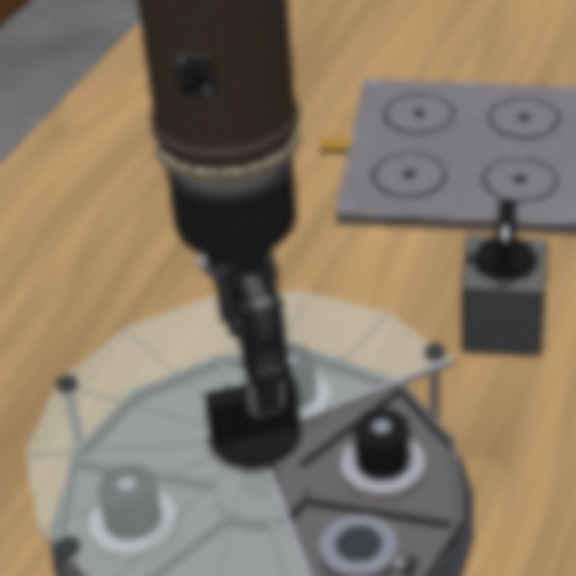

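Request:
{"name": "step_arm", "arguments": {
  "series": [
    [[4.3,0.1,-0.1,0,0,0,1],[4.3,0.1,-0.1,0,0,0,1],[4.3,0.1,-0.1,0,0,0,1],[4.3,0.1,-0.1,0,0,0,-1],[4.3,0.1,-0.1,0,0,0,-1],[4.3,0.1,-0.1,0,0,0,-1],[4.3,0.1,-0.1,0,0,0,-1],[4.3,0.1,-0.1,0,0,0,-1]]
  ]
}}

```text
time: 8.45
eef_pos: [532.7, 239.7, 94.4]
ee_rot: [[0.001, 0.798, 0.602], [-0.001, 0.602, -0.798], [-1.0, 0.001, 0.001]]
force: [-3.2, 2.3, 5.6]
opening: 15.0
```

```bash
python3 go.py 532.5 241.5 93 -90.7
```

```text
t 8.4 shift [ 0.14  0.09 -0.15] wx 37.7 pos [532.7 239.7  94.4] yaw -53.0 open 15.0 F [-3.2  2.3  5.6] q7 [-0.15  0.57 -0.52  1.79  0.36  0.87 -1.77]
```

Request:
{"name": "step_arm", "arguments": {
  "series": [
    [[0,0,0,6,0,0,-1],[0,0,0,12,0,0,-1],[0,0,0,18,0,0,-1],[0,0,0,24,0,0,-1],[0,0,0,30,0,0,-1],[0,0,0,36,0,0,-1],[0,0,0,37.5,0,0,-1],[0,0,0,37.5,0,0,-1]]
  ]
}}

```text
time: 9.25
eef_pos: [532.3, 240.8, 94.4]
ee_rot: [[0.001, 1.0, -0.006], [0.001, -0.006, -1.0], [-1.0, 0.001, -0.001]]
force: [-1.8, 1.0, 6.2]
opening: 15.3
```

```bash
python3 go.py 532.5 241.5 93 -90.7
```

```text
t 9.2 shift [ 0.14  0.02 -0.07] wx 0.4 pos [532.3 240.8  94.4] yaw -90.3 open 15.3 F [-1.8  1.   6.2] q7 [-0.27  0.54 -0.36  1.8   0.25  0.84 -2.32]
```

Request:
{"name": "step_arm", "arguments": {
  "series": [
    [[0,0,0,0,0,0,1],[0,0,0,0,0,0,1],[-1,0,0,0,0,0,1],[-5,0,0,0,0,0,1],[-8,-3,0,0,0,0,1],[-8,-8,3,0,0,0,1],[-8,-12,7,0,0,0,1],[-8,-12,12,0,0,0,1]]
  ]
}}

```text
time: 10.05
eef_pos: [409.6, 132.9, 174.5]
ee_rot: [[-0.0, 1.0, -0.001], [0.0, -0.001, -1.0], [-1.0, -0.0, -0.0]]
force: [2.6, -0.3, -0.2]
opening: 85.5
```

```bash
python3 -c "
from h import *
snap('side','s6',(210,180,370,340),3.6)
snap('top','t6',(210,130,330,250),5)"; python3 go.py 440 242 150 -90
```

```text
t 10.2 shift [  2.35   2.73 -11.69] wx -0.7 pos [411.2 125.6 174. ] yaw -90.7 open 85.0 F [ 1.1 -0.  -0.7] q7 [-0.08  0.22 -0.4   2.07  0.12  0.88 -2.13]
```

View pics/s6.png

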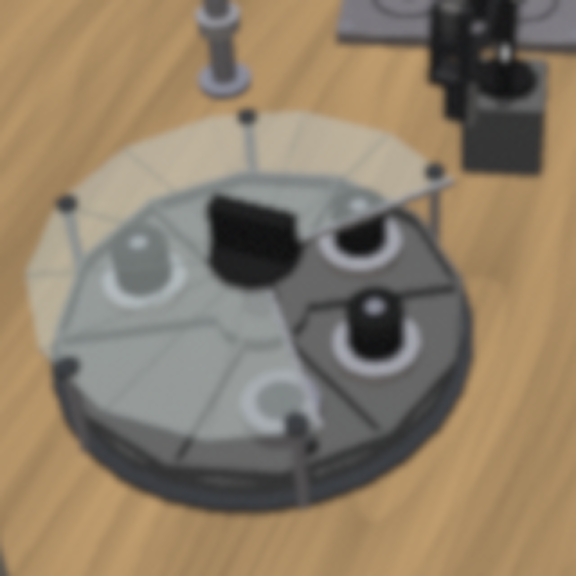

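View pics/t6.png

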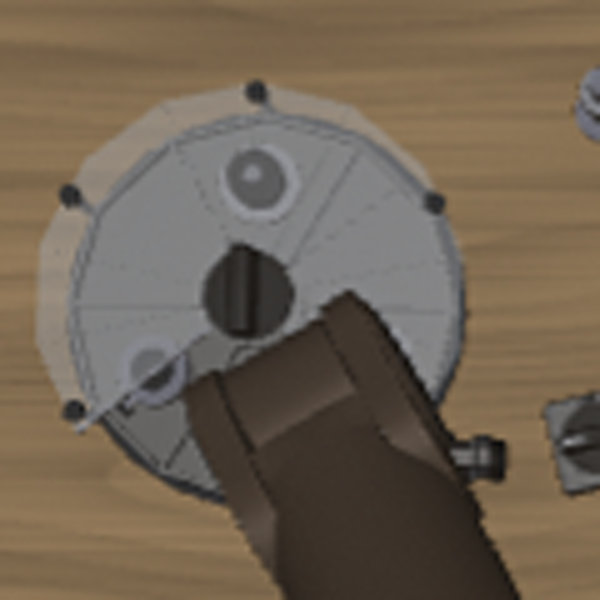

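```bash
python3 -c "
from h import *
S=lambda c:(np.array(c)+.5)/3.6-.5+[210,180]
print(back('side',S([(376,304)]),68),back('side',S([(376,338)]),34), back('side',S([(360,202),(138,242)]),68))"
```

```text
[[445.58683016 243.01960394  68.        ]] [[446.6106796  243.03965445  34.        ]] [[491.78518215 154.31365856  68.        ]
 [623.95923626 242.96820083  68.        ]]
```

```bash
python3 go.py 445 243 130 -90
```

```text
t 10.2 shift [  4.35   3.23 -11.81] wx -0.7 pos [411.2 125.6 174. ] yaw -90.7 open 85.0 F [ 1.1 -0.  -0.7] q7 [-0.08  0.22 -0.4   2.07  0.12  0.88 -2.13]
```

Request:
{"name": "step_arm", "arguments": {
  "series": [
    [[0,2,-5,0,0,0,1],[1,3.2,-10,0,0,0,1],[4.3,3.2,-11.8,-0.7,0,0,1],[4.3,3.2,-11.8,-0.7,0,0,1],[4.3,3.2,-11.8,-0.7,0,0,1],[4.3,3.2,-11.8,-0.7,0,0,1]]
  ]
}}

```text
time: 10.75
eef_pos: [446.7, 248.9, 131.6]
ee_rot: [[0.001, 1.0, 0.004], [-0.0, 0.004, -1.0], [-1.0, 0.001, 0.0]]
force: [-0.2, 0.3, -0.4]
opening: 85.5
```

```bash
python3 go.py 445 243 35 -90
```

```text
t 10.8 shift [ 9.66 -0.17  0.59] wx 0.2 pos [446.7 248.9 131.6] yaw -89.8 open 85.5 F [-0.2  0.3 -0.4] q7 [-0.29  0.4  -0.42  1.94  0.22  0.84 -2.39]
```

Request:
{"name": "step_arm", "arguments": {
  "series": [
    [[2,0,0,0,0,0,1],[3,0,0,0,0,0,1],[3,0,0,0,0,0,1]]
  ]
}}

```text
time: 11.05
eef_pos: [445.8, 248.3, 100.4]
ee_rot: [[-0.001, 1.0, 0.003], [-0.001, 0.003, -1.0], [-1.0, -0.001, 0.001]]
force: [0.2, -0.5, 0.3]
opening: 85.4
```

```bash
python3 go.py 445 243 35 -90
```

```text
t 11.1 shift [ 6.54 -0.08  0.52] wx 0.2 pos [445.8 248.3 100.4] yaw -89.8 open 85.4 F [ 0.2 -0.5  0.3] q7 [-0.31  0.44 -0.4   1.97  0.24  0.77 -2.42]
```

Request:
{"name": "step_arm", "arguments": {
  "series": [
    [[0,0,0.5,0,0,0,1],[3,0,0.5,0,0,0,1],[6.5,0,0.5,0,0,0,1],[6.5,0,0.5,0,0,0,1],[6.5,0,0.5,0,0,0,1]]
  ]
}}

```text
time: 11.55
eef_pos: [446.2, 244.5, 36.5]
ee_rot: [[-0.0, 1.0, 0.005], [-0.0, 0.005, -1.0], [-1.0, -0.0, 0.0]]
force: [0.0, 0.4, 0.0]
opening: 85.4
```

```bash
python3 go.py 445 243 35 -90; python3 -c "
from h import *
snap('side','s7',(210,180,370,340),3.6)"
```

```text
t 11.6 shift [ 0.16 -0.12  0.15] wx 0.3 pos [446.2 244.5  36.5] yaw -89.7 open 85.4 F [0.  0.4 0. ] q7 [-0.34  0.54 -0.36  2.03  0.31  0.63 -2.47]
```

View pics/s7.png

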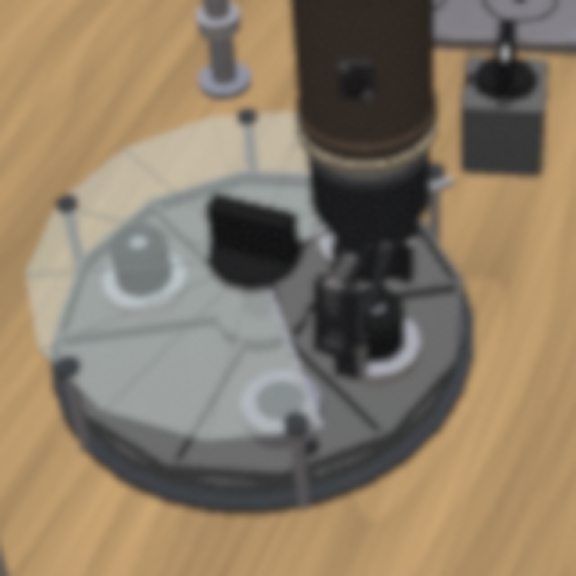

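```bash
python3 -c "
from h import *
print((proj('side',[(446,244.5,68),(446,290,49),(446,199,49),(446,287,60)])-[210,180]+.5)*3.6-.5)"
```

```text
[[374.63026291 305.40035097]
 [350.58509518 374.10011356]
 [398.77587813 278.46043675]
 [351.63367215 359.55975586]]
```

Consistent: fingertip at crop (350,370), pod centre under the gripper. Close.

Request:
{"name": "step_arm", "arguments": {
  "series": [
    [[0.1,-0.1,0.1,0,0,0,1],[0.1,-0.1,0.1,0,0,0,-1],[0.1,-0.1,0.1,0,0,0,-1],[0.1,-0.1,0.1,0,0,0,-1],[0.1,-0.1,0.1,0,0,0,-1],[-2,-0.1,0.1,0,0,0,-1],[-5,-0.1,0.1,0,0,0,-1]]
  ]
}}

```text
time: 12.3
eef_pos: [443.8, 242.8, 85.0]
ee_rot: [[-0.003, 1.0, 0.005], [-0.002, 0.005, -1.0], [-1.0, -0.003, 0.002]]
force: [0.9, -0.1, -2.3]
opening: 38.6
```

```bash
python3 go.py 445 243 35 -90; python3 -c "
from h import *
snap('side','s8',(210,180,370,340),3.6)"
```

```text
t 12.3 shift [ 5.    0.14 -0.03] wx 0.3 pos [443.8 242.8  85. ] yaw -89.7 open 38.6 F [ 0.9 -0.1 -2.3] q7 [-0.3   0.46 -0.4   2.    0.26  0.74 -2.42]
```

View pics/s8.png

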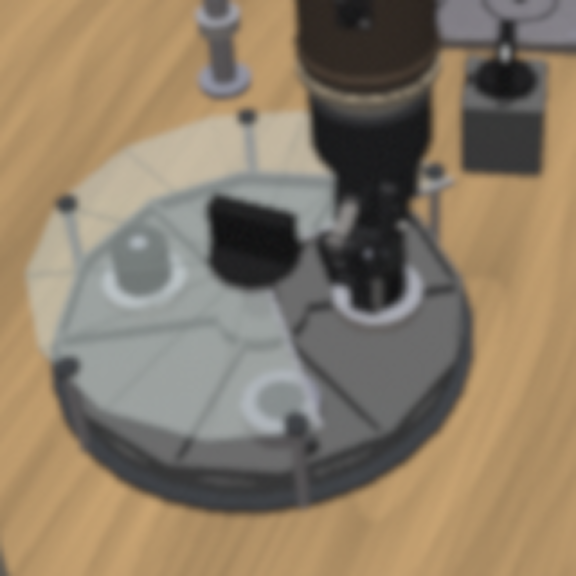

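```bash
python3 go.py 597 -261 165 -90
```

```text
t 12.3 shift [-7.53 14.85 50.64] wx 0.3 pos [446.1 244.7  90.1] yaw -89.7 open 38.7 F [1.2 1.5 1.4] q7 [-0.3   0.45 -0.4   1.99  0.26  0.74 -2.42]
```

Request:
{"name": "step_arm", "arguments": {
  "series": [
    [[-3,0,0,0,0,0,-1],[-7.5,0,0,0,0,0,-1],[-7.5,3,10,0,0,0,-1],[-7.5,6,20,0,0,0,-1],[-7.5,9,30,0,0,0,-1],[-7.5,12,40,0,0,0,-1],[-7.5,14.8,50.6,0,0,0,-1],[-7.5,14.8,50.6,0,0,0,-1]]
  ]
}}

```text
time: 13.15
eef_pos: [531.6, -45.7, 160.7]
ee_rot: [[-0.0, 1.0, 0.005], [-0.0, 0.005, -1.0], [-1.0, -0.0, 0.0]]
force: [0.7, 0.2, -2.6]
opening: 38.7
```

```bash
python3 -c "
from h import *
for i in range(6):
  s=r.sense();print(s['eef_pos'].round(1),s['joint_positions'].round(4));optics.read_camera('side')
"; python3 go.py 597 -261 100 -90
```

```text
[531.6 -45.7 160.7] [ 0.2414  0.3868 -0.3363  1.8629  0.1575  0.9177 -1.734 ]
[533.4 -56.5 160.4] [ 0.2491  0.3894 -0.3257  1.8584  0.1608  0.9182 -1.7281]
[532.4 -52.6 160.2] [ 0.2457  0.3885 -0.329   1.8608  0.1598  0.9178 -1.7351]
[531.7 -48.2 160.2] [ 0.2426  0.3878 -0.3332  1.8625  0.1582  0.9177 -1.7378]
[531.3 -45.2 160.3] [ 0.2401  0.3873 -0.336   1.8634  0.1575  0.9176 -1.7386]
[531.2 -43.4 160.4] [ 0.2385  0.3868 -0.3375  1.8639  0.1573  0.9175 -1.7388]
t 13.4 shift [ 6.04  6.46 21.9 ] wx 0.3 pos [531.2 -42.4 160.6] yaw -89.7 open 38.9 F [ 0.9  0.5 -1.3] q7 [ 0.24  0.39 -0.34  1.86  0.16  0.92 -1.74]
```

Request:
{"name": "step_arm", "arguments": {
  "series": [
    [[0,1.5,5,0,0,0,-1],[0,3,10,0,0,0,-1],[0,4.5,15,0,0,0,-1],[0,6,20,0,0,0,-1],[2,6.5,21.9,0,0,0,-1],[6,6.5,21.9,0,0,0,-1],[6,6.5,21.9,0,0,0,-1],[6,6.5,21.9,0,0,0,-1]]
  ]
}}

```text
time: 14.25
eef_pos: [597.6, -259.7, 100.7]
ee_rot: [[-0.002, 1.0, 0.008], [0.002, 0.008, -1.0], [-1.0, -0.002, -0.002]]
force: [0.9, 0.2, -1.8]
opening: 38.6
```

```bash
python3 -c "
from h import *
for i in range(4): optics.read_camera('side')
snap('side','s9',(270,100,400,200),6)
"; python3 go.py 597 -261 60 -90
```

```text
t 14.5 shift [ 4.27 -0.19 -0.07] wx 0.3 pos [ 598.8 -261.7  102.8] yaw -89.7 open 38.6 F [ 0.4  0.1 -2.1] q7 [ 0.5   0.62 -0.26  1.62  0.19  0.93 -1.39]
```

View pics/s9.png

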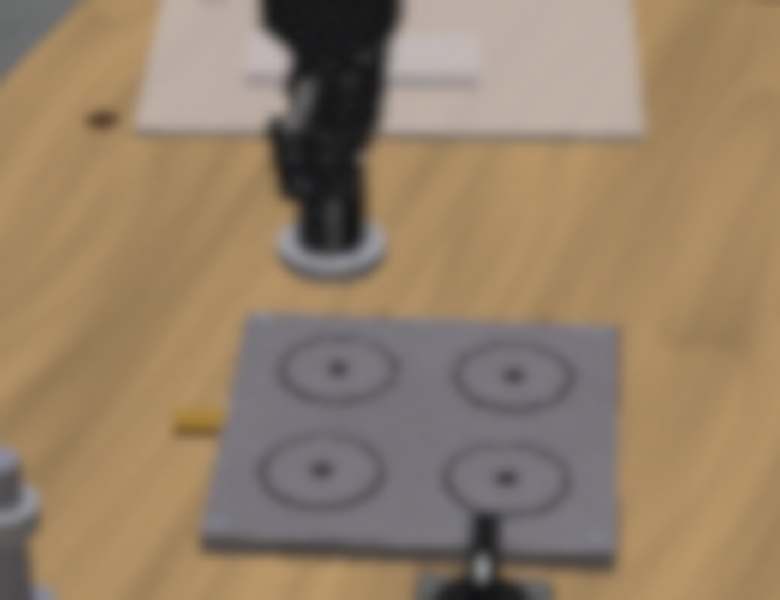

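```bash
python3 -c "
from h import *
print((proj('side',[(597,-261,15)])-[270,100]+.5)*6-.5)
S=lambda c:(np.array(c)+.5)/6-.5+[270,100]
print(back('side',S([(337,369)]),15),back('side',S([(332,242)]),101))"; python3 go.py 597 -261 40 -90
```

```text
[[336.87728508 370.65456297]]
[[ 597.51059959 -262.63421134   15.        ]] [[ 598.0096163  -258.78769721  101.        ]]
t 14.5 shift [ 6.27 -0.19 -0.08] wx 0.3 pos [ 598.8 -261.7  102.8] yaw -89.7 open 38.6 F [ 0.4  0.1 -2.1] q7 [ 0.5   0.62 -0.26  1.62  0.19  0.93 -1.39]
```

Request:
{"name": "step_arm", "arguments": {
  "series": [
    [[3,-0.1,0,0,0,0,-1],[5,-0.1,0,0,0,0,-1],[6,-0.1,0,0,0,0,-1],[6.4,-0.1,0,0,0,0,-1],[6.4,-0.1,0,0,0,0,-1],[6.4,-0.1,0,0,0,0,-1]]
  ]
}}

```text
time: 15.1
eef_pos: [597.5, -262.5, 37.9]
ee_rot: [[0.002, 1.0, 0.005], [-0.001, 0.005, -1.0], [-1.0, 0.002, 0.001]]
force: [0.1, 0.2, -1.9]
opening: 38.7
```

```bash
python3 go.py 597 -261 28.5 -90; python3 -c "
from h import *
snap('top','t10',(340,140,440,230),6)
snap('side','s10',(270,100,400,200),6)
"; python3 go.py 597 -261 28.5 -90
```

```text
t 15.1 shift [ 0.94 -0.05 -0.15] wx 0.3 pos [ 597.5 -262.5   37.9] yaw -89.7 open 38.7 F [ 0.1  0.2 -1.9] q7 [ 0.49  0.69 -0.24  1.67  0.21  0.81 -1.41]
t 15.2 shift [ 0.94 -0.04 -0.15] wx 0.3 pos [ 597.4 -262.5   37.9] yaw -89.7 open 38.2 F [ 0.6  0.4 -1.7] q7 [ 0.49  0.69 -0.24  1.67  0.21  0.81 -1.41]
```

View pics/s10.png

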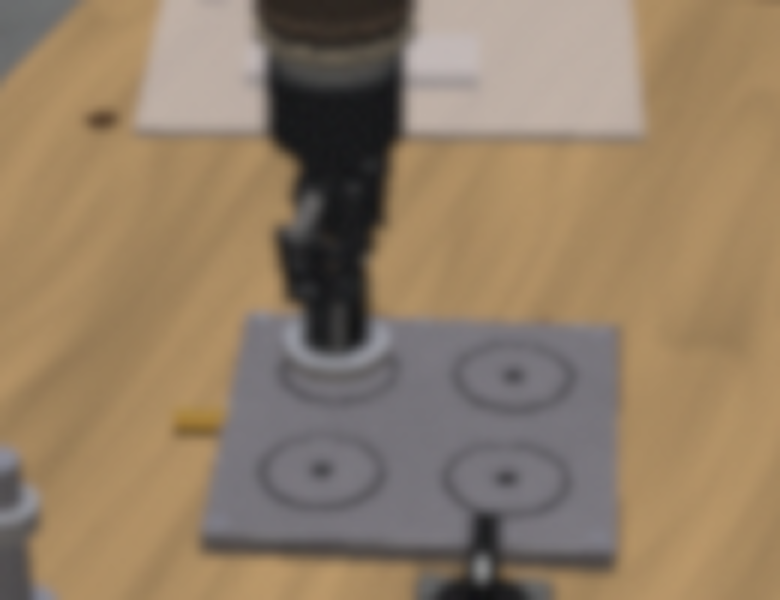

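View pics/t10.png

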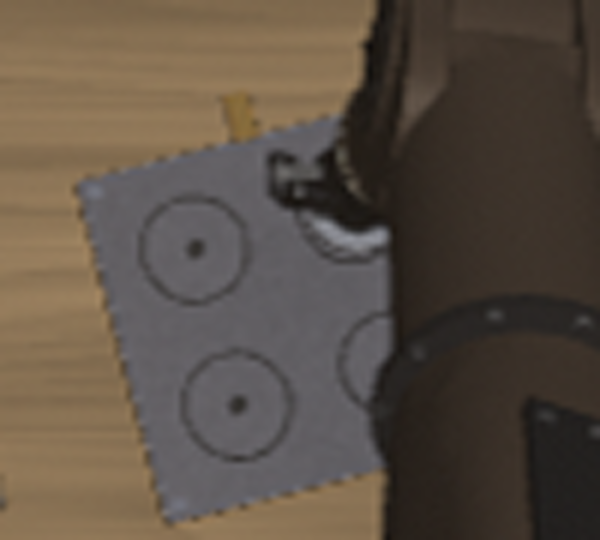

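Request:
{"name": "step_arm", "arguments": {
  "series": [
    [[0.5,0,-0.1,0,0,0,-1],[0.9,0,-0.1,0,0,0,-1],[0.9,0,-0.1,0,0,0,-1],[0.9,0,-0.1,0,0,0,-1]]
  ]
}}

```text
time: 15.6
eef_pos: [596.9, -261.2, 28.6]
ee_rot: [[0.001, 1.0, 0.005], [-0.0, 0.005, -1.0], [-1.0, 0.001, 0.0]]
force: [-2.5, 1.3, 8.5]
opening: 38.6
```

```bash
python3 go.py 597 -261 28.5 -90
```

```text
t 15.6 shift [ 0.01  0.01 -0.02] wx 0.3 pos [ 596.9 -261.2   28.6] yaw -89.7 open 38.6 F [-2.5  1.3  8.5] q7 [ 0.49  0.7  -0.24  1.68  0.22  0.79 -1.42]
```

Request:
{"name": "step_arm", "arguments": {
  "series": [
    [[0,0,0,0,0,0,1],[0,0,0,0,0,0,1],[0,0,0,0,0,0,1],[-5,0,0,0,0,0,1],[-10,0,0,0,0,0,1],[-13,-1,-5,-8,0,0,1],[-13,-2,-10,-16,0,0,1],[-13,-3,-15,-24,0,0,1]]
  ]
}}

```text
time: 16.4
eef_pos: [568.4, -120.2, 159.2]
ee_rot: [[0.003, 0.91, 0.415], [-0.001, 0.415, -0.91], [-1.0, 0.003, 0.002]]
force: [0.8, 0.4, -0.2]
opening: 85.4
```

```bash
python3 -c "
from h import *
for i in range(3): optics.read_camera('side')
snap('top','t11',(340,140,440,230),6)
snap('side','s11',(270,100,400,200),6)
"; python3 go.py 532.5 241.5 160 89.3
```

```text
t 16.6 shift [ -0.26  11.67 -34.59] wx -155.1 pos [ 568.  -121.8  157.7] yaw -65.8 open 85.8 F [-0.7 -0.3  0.1] q7 [ 0.41  0.47 -0.41  1.75  0.22  0.97 -1.23]
```

View pics/s11.png

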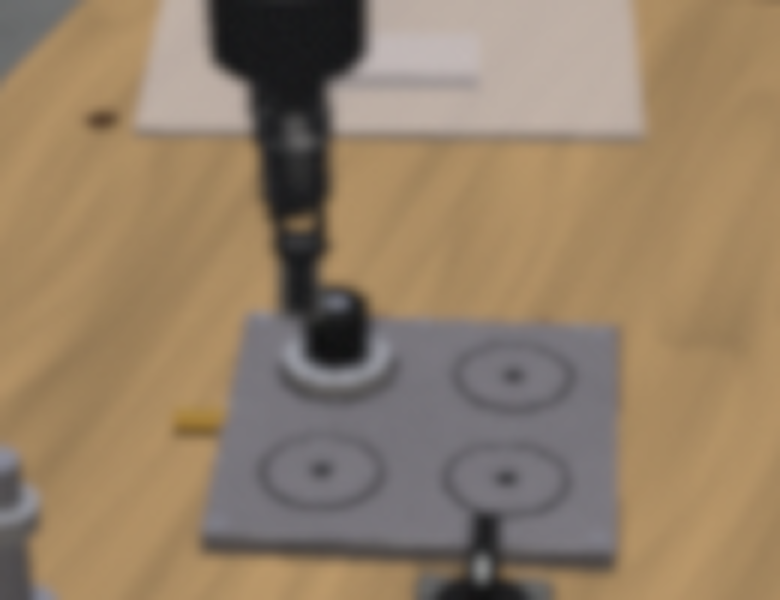

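View pics/t11.png

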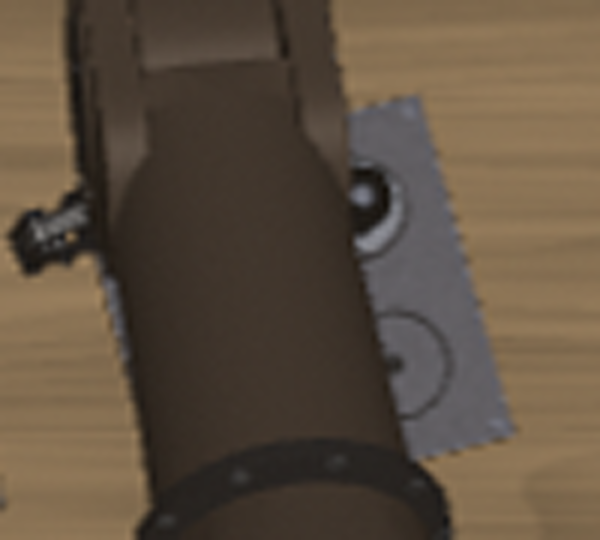

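Pod stands upright in its ring (foot at side crop 337,362). On to the knob.

Request:
{"name": "step_arm", "arguments": {
  "series": [
    [[0,2,-5,-8,0,0,1],[0,4,-10,-16,0,0,1],[0,5,-15,-24,0,0,1],[0,7,-20,-32,0,0,1],[0,8,-24,-40,0,0,1],[0,10,-28,-48,0,0,1],[0,11,-32,-56,0,0,1],[0,11.7,-34.6,-64,0,0,1]]
  ]
}}

```text
time: 17.45
eef_pos: [532.6, 244.4, 157.4]
ee_rot: [[-0.0, 0.025, 1.0], [0.001, 1.0, -0.025], [-1.0, 0.001, -0.0]]
force: [-0.5, -0.9, -1.2]
opening: 85.5
```

```bash
python3 -c "
from h import *
for i in range(3): optics.read_camera('side')
";python3 go.py 532.5 241.5 160 89.3
```

```text
t 17.6 shift [-0.29 -0.15 -0.02] wx -91.0 pos [532.7 243.  157.1] yaw -1.7 open 85.6 F [-0.9 -0.3 -0.8] q7 [-0.02  0.55 -0.72  1.72  0.41  1.03 -0.92]
```

Request:
{"name": "step_arm", "arguments": {
  "series": [
    [[0,-0.1,0,-8,0,0,1],[0,-0.1,0,-16,0,0,1],[0,-0.1,0,-24,0,0,1],[0,-0.1,0,-32,0,0,1],[0,-0.1,0,-40,0,0,1],[0,-0.1,0,-48,0,0,1],[0,-0.1,0,-56,0,0,1],[0,-0.1,0,-64,0,0,1]]
  ]
}}

```text
time: 18.4
eef_pos: [533.8, 238.2, 156.9]
ee_rot: [[-0.0, -0.885, 0.466], [-0.002, 0.466, 0.885], [-1.0, -0.001, -0.002]]
force: [-0.2, -0.6, 0.6]
opening: 85.2
```

```bash
python3 go.py 532.5 241.5 135 89.3
```

```text
t 18.4 shift [2.19 0.27 0.23] wx -27.1 pos [533.8 238.2 156.9] yaw 62.2 open 85.2 F [-0.2 -0.6  0.6] q7 [ 0.13  0.64 -0.99  1.71  0.59  1.12  0.05]
```

Request:
{"name": "step_arm", "arguments": {
  "series": [
    [[0,0,0,-8,0,0,1],[0,0,0,-16,0,0,1],[0,0,0,-24,0,0,1],[0,0,0,-27,0,0,1],[1,0,0,-27,0,0,1],[2.2,0,0,-27,0,0,1],[2.2,0,0,-27,0,0,1],[2.2,0,0,-27,0,0,1]]
  ]
}}

```text
time: 19.2
eef_pos: [532.3, 240.6, 134.9]
ee_rot: [[-0.001, -1.0, 0.014], [-0.001, 0.014, 1.0], [-1.0, 0.001, -0.001]]
force: [-0.3, 0.2, 0.1]
opening: 85.6
```

```bash
python3 go.py 532.5 241.5 93 89.3
```

```text
t 19.2 shift [ 4.19 -0.03  0.09] wx -0.1 pos [532.3 240.6 134.9] yaw 89.2 open 85.6 F [-0.3  0.2  0.1] q7 [ 0.17  0.72 -1.08  1.73  0.7   1.13  0.43]
```

Request:
{"name": "step_arm", "arguments": {
  "series": [
    [[2,0,0.1,0,0,0,1],[4.2,0,0.1,0,0,0,1],[4.2,0,0.1,0,0,0,1],[4.2,0,0.1,0,0,0,-1],[4.2,0,0.1,0,0,0,-1],[4.2,0,0.1,0,0,0,-1],[4.2,0,0.1,0,0,0,-1],[4.2,0,0.1,0,0,0,-1]]
  ]
}}

```text
time: 20.0
eef_pos: [532.6, 240.7, 94.4]
ee_rot: [[0.0, -1.0, 0.014], [-0.003, 0.014, 1.0], [-1.0, -0.001, -0.003]]
force: [1.1, 1.9, 1.3]
opening: 15.1
```

Request:
{"name": "step_arm", "arguments": {
  "series": [
    [[0,0,0,8,0,0,-1],[0,0,0,16,0,0,-1],[0,0,0,24,0,0,-1],[0,0,0,32,0,0,-1],[0,0,0,40,0,0,-1],[0,0,0,48,0,0,-1],[0,0,0,56,0,0,-1],[0,0,0,62,0,0,-1]]
  ]
}}

```text
time: 20.8
eef_pos: [533.3, 241.9, 94.4]
ee_rot: [[0.002, -0.453, 0.892], [-0.0, 0.892, 0.453], [-1.0, -0.001, 0.002]]
force: [3.0, -0.3, 1.8]
opening: 15.0
```

```bash
python3 -c "
from h import *
for i in range(3): optics.read_camera('side')
snap('side','s12',(210,180,370,340),3.6)
";python3 go.py 532.5 241.5 93 23.3
```

```text
t 21.0 shift [ 0.13  0.   -0.1 ] wx 4.1 pos [533.3 241.9  94.3] yaw 27.4 open 15.5 F [ 3.  -2.3  7.3] q7 [ 0.02  0.65 -0.79  1.78  0.56  0.95 -0.53]
```

View pics/s12.png

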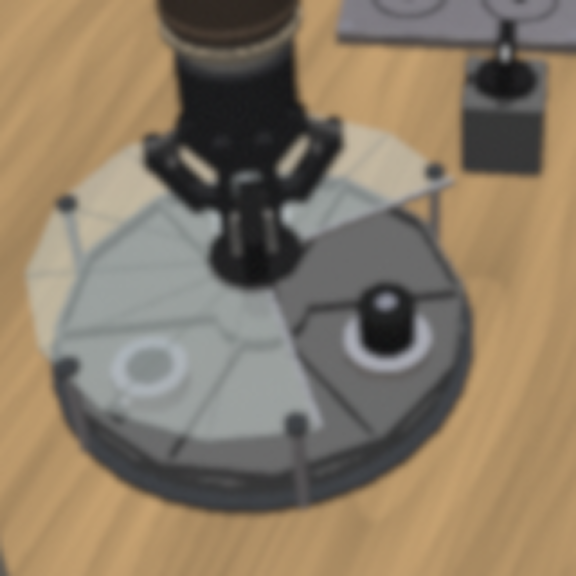

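```bash
python3 -c "
from h import *
S=lambda c:(np.array(c)+.5)/3.6-.5+[210,180]
print(back('side',S([(386,301)]),68),back('side',S([(387,336)]),34))"
```

```text
[[440.22835734 238.28755917  68.        ]] [[440.15727541 238.88637574  34.        ]]
```

Request:
{"name": "step_arm", "arguments": {
  "series": [
    [[0,0,0,0,0,0,1],[0,0,0,0,0,0,1],[-1,0,0,0,0,0,1],[-5,0,0,0,0,0,1],[-6,0,0,8,0,0,1],[-6,0,0,16,0,0,1],[-6,0,0,24,0,0,1],[-6,0,0,32,0,0,1]]
  ]
}}

```text
time: 21.8
eef_pos: [532.2, 242.6, 154.4]
ee_rot: [[0.0, 0.087, 0.996], [0.001, 0.996, -0.087], [-1.0, 0.001, 0.0]]
force: [0.4, 0.9, -0.0]
opening: 85.8
```

```bash
python3 go.py 440 238.5 140 -90
```

```text
t 21.8 shift [ 1.44 -1.21 -9.15] wx 85.0 pos [532.2 242.6 154.4] yaw -5.0 open 85.8 F [ 0.4  0.9 -0. ] q7 [-0.04  0.54 -0.7   1.72  0.4   1.02 -0.97]
```

Request:
{"name": "step_arm", "arguments": {
  "series": [
    [[0,-0.3,-2.5,8,0,0,1],[0,-0.6,-5,16,0,0,1],[0,-1,-7,24,0,0,1],[0,-1.2,-9.1,32,0,0,1],[0,-1.2,-9.1,40,0,0,1],[0,-1.2,-9.1,48,0,0,1],[0,-1.2,-9.1,56,0,0,1],[0,-1.2,-9.1,64,0,0,1]]
  ]
}}

```text
time: 22.6
eef_pos: [440.3, 238.3, 154.2]
ee_rot: [[-0.0, 0.933, 0.359], [0.001, 0.359, -0.933], [-1.0, 0.0, -0.001]]
force: [0.2, -0.4, -0.2]
opening: 85.4
```

```bash
python3 go.py 440 238.5 100 -90
```

```text
t 22.6 shift [ 5.42 -0.02 -0.02] wx 21.0 pos [440.3 238.3 154.2] yaw -69.0 open 85.4 F [ 0.2 -0.4 -0.2] q7 [-0.23  0.37 -0.48  1.94  0.21  0.89 -2.02]
```

Request:
{"name": "step_arm", "arguments": {
  "series": [
    [[0,0,0,8,0,0,1],[0,0,0,16,0,0,1],[1,0,0,21,0,0,1],[4,0,0,21,0,0,1],[5.4,0,0,21,0,0,1],[5.4,0,0,21,0,0,1],[5.4,0,0,21,0,0,1]]
  ]
}}

```text
time: 23.3
eef_pos: [440.6, 238.3, 100.2]
ee_rot: [[-0.0, 1.0, 0.006], [0.0, 0.006, -1.0], [-1.0, -0.0, -0.0]]
force: [0.2, 0.5, -0.1]
opening: 85.4
```

```bash
python3 -c "
from h import *
snap('side','s13',(210,180,370,340),3.6)
";python3 go.py 440 238.5 35.5 -90
```

```text
t 23.4 shift [ 6.51 -0.1  -0.  ] wx 0.3 pos [441.  238.4 100.6] yaw -89.7 open 85.2 F [ 0.4  0.5 -0.2] q7 [-0.31  0.43 -0.38  2.    0.22  0.76 -2.39]
```

View pics/s13.png

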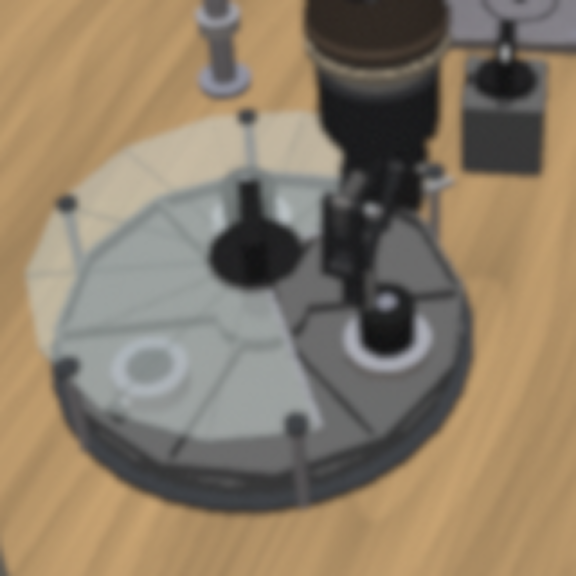

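Request:
{"name": "step_arm", "arguments": {
  "series": [
    [[3,0,0,0,0,0,1],[6.5,0,0,0,0,0,1],[6.5,0,0,0,0,0,1],[6.5,0,0,0,0,0,-1],[6.5,0,0,0,0,0,-1],[6.5,0,0,0,0,0,-1],[6.5,0,0,0,0,0,-1],[6.5,0,0,0,0,0,-1]]
  ]
}}

```text
time: 24.15
eef_pos: [441.7, 238.6, 36.5]
ee_rot: [[0.003, 1.0, 0.004], [0.001, 0.004, -1.0], [-1.0, 0.003, -0.001]]
force: [-2.3, -0.5, 11.1]
opening: 38.4
```

```bash
python3 go.py 500 -287.5 160 -90
```

```text
t 24.1 shift [-12.41   5.63  52.62] wx 0.3 pos [441.7 238.6  36.5] yaw -89.7 open 38.4 F [-2.3 -0.5 11.1] q7 [-0.35  0.52 -0.33  2.05  0.29  0.61 -2.45]
```

Request:
{"name": "step_arm", "arguments": {
  "series": [
    [[-3,0,0,0,0,0,-1],[-8,0,0,0,0,0,-1],[-12.4,0,0,0,0,0,-1],[-12.4,1,5,0,0,0,-1],[-12.4,2,10,0,0,0,-1],[-12.4,2,15,0,0,0,-1],[-12.4,3,20,0,0,0,-1],[-12.4,3,20,0,0,0,-1]]
  ]
}}

```text
time: 24.95
eef_pos: [472.1, 30.2, 159.1]
ee_rot: [[0.0, 1.0, -0.005], [-0.004, -0.005, -1.0], [-1.0, 0.0, 0.004]]
force: [-0.3, 0.3, -3.2]
opening: 38.5
```

```bash
python3 -c "
from h import *
for i in range(2): optics.read_camera('side')
snap('side','s14',(200,100,420,320),2.7)
";python3 go.py 500 -287.5 160 -90
```

```text
t 25.1 shift [-0.09  2.73 32.56] wx 0.2 pos [471.6  38.  159.2] yaw -89.8 open 38.5 F [-0.5  0.1 -2.9] q7 [ 0.09  0.3  -0.35  2.    0.13  0.86 -1.9 ]
```

View pics/s14.png

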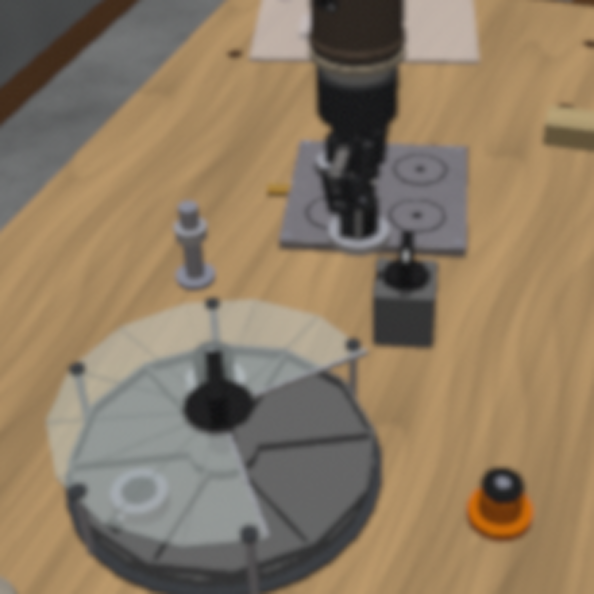

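Pod held (foot at crop 358,228). Continue to port 4.

Request:
{"name": "step_arm", "arguments": {
  "series": [
    [[0,0.5,5,0,0,0,-1],[0,1,10,0,0,0,-1],[0,1.5,15,0,0,0,-1],[0,2,20,0,0,0,-1],[0,2.4,25,0,0,0,-1],[0,2.7,30,0,0,0,-1],[0,2.7,32.5,0,0,0,-1],[4,2.7,32.5,0,0,0,-1]]
  ]
}}

```text
time: 25.9
eef_pos: [504.0, -292.2, 122.7]
ee_rot: [[0.009, 1.0, 0.001], [-0.006, 0.001, -1.0], [-1.0, 0.009, 0.006]]
force: [1.6, 0.5, -3.5]
opening: 38.6
```

Request:
{"name": "step_arm", "arguments": {
  "series": [
    [[2,0,0,0,0,0,-1],[3,0,0,0,0,0,-1],[3,0,0,0,0,0,-1],[3,0,0,0,0,0,-1]]
  ]
}}

```text
time: 26.3
eef_pos: [501.3, -286.1, 89.6]
ee_rot: [[0.001, 1.0, 0.006], [-0.0, 0.006, -1.0], [-1.0, 0.001, 0.0]]
force: [1.0, 0.0, -1.3]
opening: 38.5
```

```bash
python3 -c "
from h import *
snap('side','s15',(270,100,400,200),6)
";python3 go.py 500 -287.5 40 -90
```

```text
t 26.4 shift [ 4.99 -0.15  0.1 ] wx 0.3 pos [ 501.4 -286.5   89.9] yaw -89.7 open 38.3 F [ 0.   0.4 -3.3] q7 [ 0.57  0.52 -0.2   1.83  0.14  0.8  -1.27]
```

View pics/s15.png

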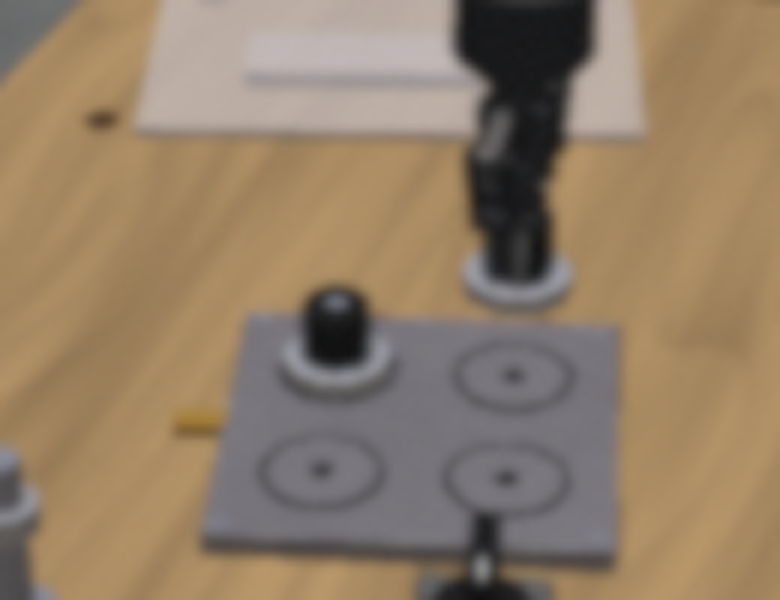

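```bash
python3 -c "
from h import *
S=lambda c:(np.array(c)+.5)/6-.5+[270,100]
print(back('side',S([(514,376)]),15),back('side',S([(518,271)]),87.4))
print('placed',back('side',S([(337,360)]),27), back('side',S([(337,302)]),61))"
```

```text
[[ 499.50861752 -288.17121667   15.        ]] [[ 498.18294071 -283.70702891   87.4       ]]
placed [[ 594.37179967 -254.27924516   27.        ]] [[ 596.47726389 -261.32068403   61.        ]]
```

Request:
{"name": "step_arm", "arguments": {
  "series": [
    [[2.5,-0.1,0.1,0,0,0,-1],[4.5,-0.1,0.1,0,0,0,-1],[5,-0.1,0.1,0,0,0,-1],[5.5,-0.1,0.1,0,0,0,-1],[6,-0.1,0.1,0,0,0,-1],[6,-0.1,0.1,0,0,0,-1],[6,-0.1,0.1,0,0,0,-1]]
  ]
}}

```text
time: 27.05
eef_pos: [500.1, -288.2, 29.6]
ee_rot: [[0.002, 1.0, 0.005], [-0.001, 0.005, -1.0], [-1.0, 0.002, 0.001]]
force: [0.4, 0.1, 2.0]
opening: 38.6
```

```bash
python3 go.py 500.5 -287.5 29.5 -90
```

```text
t 27.1 shift [ 0.01  0.04 -0.07] wx 0.3 pos [ 500.1 -288.2   29.6] yaw -89.7 open 38.6 F [0.4 0.1 2. ] q7 [ 0.56  0.6  -0.18  1.88  0.17  0.67 -1.29]
```

Request:
{"name": "step_arm", "arguments": {
  "series": [
    [[0.1,0,0,0,0,0,1],[0.1,0,0,0,0,0,1],[0,0,0,0,0,0,1],[-5,0,0,0,0,0,1],[-10,0,0,0,0,0,1],[-13,0,-5,-8,0,0,1],[-13,0,-10,-16,0,0,1],[-13,0,-15,-24,0,0,1]]
  ]
}}

```text
time: 27.85
eef_pos: [499.2, -144.2, 160.3]
ee_rot: [[0.003, 0.91, 0.415], [-0.001, 0.415, -0.91], [-1.0, 0.003, 0.002]]
force: [1.5, 0.2, -0.6]
opening: 85.5
```

```bash
python3 -c "
from h import *
for i in range(3): optics.read_camera('side')
snap('side','s16',(270,100,400,200),6)
";python3 go.py 532.5 241.5 160 27.4
```

```text
t 28.1 shift [ -0.11  19.01 -33.72] wx -93.0 pos [ 498.6 -144.1  159. ] yaw -65.6 open 85.6 F [-0.3 -0.9 -0.2] q7 [ 0.46  0.37 -0.36  1.9   0.16  0.9  -1.13]
```

View pics/s16.png

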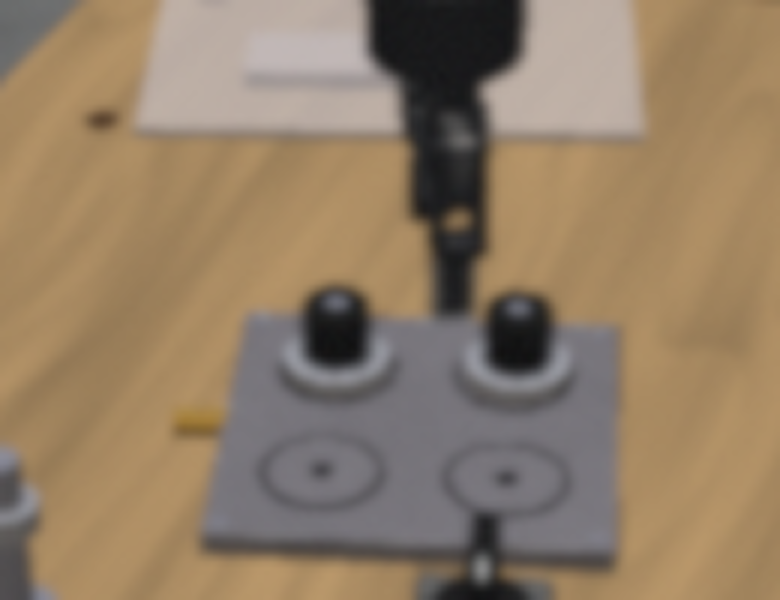

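Both stand in the far rings (feet near crop 337,362 and 516,368). Back to the knob.

Request:
{"name": "step_arm", "arguments": {
  "series": [
    [[0,2.5,-4.5,-8,0,0,1],[0,5,-9,-16,0,0,1],[0,7.5,-13.5,-24,0,0,1],[0,10,-18,-32,0,0,1],[0,12.5,-22.5,-40,0,0,1],[0,15,-27,-48,0,0,1],[0,17,-31,-56,0,0,1],[0,19,-33.7,-64,0,0,1]]
  ]
}}

```text
time: 28.85
eef_pos: [533.3, 242.2, 158.5]
ee_rot: [[-0.0, 0.026, 1.0], [0.0, 1.0, -0.026], [-1.0, 0.0, -0.0]]
force: [0.0, 0.0, -0.1]
opening: 85.3
```

```bash
python3 -c "
from h import *
for i in range(2): optics.read_camera('side')
";python3 go.py 532.5 241.5 140 27.4
```

```text
t 28.9 shift [ 1.85 -0.38 -0.1 ] wx -28.7 pos [533.6 245.2 158.5] yaw -1.3 open 85.7 F [-0.   0.7 -0.8] q7 [-0.05  0.54 -0.68  1.72  0.38  1.02 -0.88]
```

Request:
{"name": "step_arm", "arguments": {
  "series": [
    [[0,-0.2,0,-8,0,0,1],[0,-0.2,0,-16,0,0,1],[0,-0.2,0,-24,0,0,1],[0,-0.2,0,-28.7,0,0,1],[1.8,-0.2,0,-28.7,0,0,1],[1.8,-0.2,0,-28.7,0,0,1],[1.8,-0.2,0,-28.7,0,0,1]]
  ]
}}

```text
time: 29.65
eef_pos: [533.6, 236.5, 140.2]
ee_rot: [[-0.001, -0.451, 0.893], [-0.001, 0.893, 0.451], [-1.0, -0.001, -0.001]]
force: [0.3, 0.0, 0.1]
opening: 85.7
```

```bash
python3 -c "
from h import *
snap('side','s17',(210,180,370,340),3.6)
";python3 go.py 532.5 241.5 94 27.4
```

```text
t 29.7 shift [4.67 0.45 0.09] wx -0.6 pos [533.7 237.1 140.7] yaw 26.8 open 85.4 F [0.1 0.6 0.3] q7 [ 0.02  0.59 -0.78  1.74  0.47  1.02 -0.46]
```

View pics/s17.png

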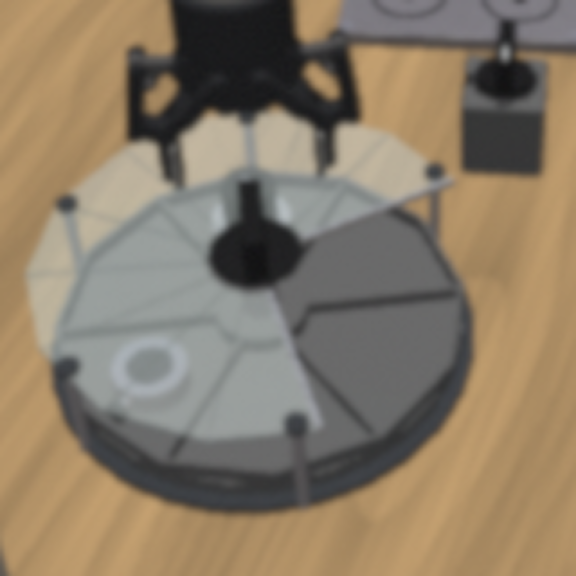

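Request:
{"name": "step_arm", "arguments": {
  "series": [
    [[1,0.4,0,0,0,0,1],[4.6,0.4,0,0,0,0,1],[4.6,0.4,0,0,0,0,1],[4.6,0.4,0,0,0,0,-1],[4.6,0.4,0,0,0,0,-1],[4.6,0.4,0,0,0,0,-1],[4.6,0.4,0,0,0,0,-1],[4.6,0.4,0,0,0,0,-1]]
  ]
}}

```text
time: 30.5
eef_pos: [533.1, 242.6, 95.7]
ee_rot: [[0.004, -0.453, 0.891], [0.002, 0.891, 0.453], [-1.0, 0.0, 0.004]]
force: [-6.4, -3.3, 6.8]
opening: 15.2
```

Request:
{"name": "step_arm", "arguments": {
  "series": [
    [[0,0,0,8,0,0,-1],[0,0,0,16,0,0,-1],[0,0,0,24,0,0,-1],[0,0,0,32,0,0,-1],[0,0,0,40,0,0,-1],[0,0,0,48,0,0,-1],[0,0,0,56,0,0,-1],[0,0,0,60,0,0,-1]]
  ]
}}

```text
time: 31.3
eef_pos: [535.0, 242.5, 95.8]
ee_rot: [[0.006, 0.551, 0.835], [0.003, 0.835, -0.551], [-1.0, 0.006, 0.004]]
force: [12.0, 2.8, -6.0]
opening: 15.4
```

```bash
python3 go.py 532.5 241.5 94 -90
```

```text
t 31.3 shift [ 0.17 -0.22 -0.16] wx 56.6 pos [535.  242.5  95.8] yaw -33.4 open 15.4 F [12.   2.8 -6. ] q7 [-0.18  0.57 -0.48  1.79  0.34  0.86 -1.4 ]
```

Request:
{"name": "step_arm", "arguments": {
  "series": [
    [[0,-0.1,-0.1,8,0,0,-1],[0,-0.1,-0.1,16,0,0,-1],[0,-0.1,-0.1,24,0,0,-1],[0,-0.1,-0.1,32,0,0,-1],[0,-0.1,-0.1,40,0,0,-1],[0,-0.1,-0.1,48,0,0,-1],[0,-0.1,-0.1,54,0,0,-1],[0,-0.1,-0.1,54,0,0,-1]]
  ]
}}

```text
time: 32.1
eef_pos: [536.0, 240.9, 95.7]
ee_rot: [[0.01, 0.999, 0.045], [0.002, 0.045, -0.999], [-1.0, 0.01, -0.002]]
force: [20.5, 0.3, -10.4]
opening: 15.0
```

```bash
python3 -c "
from h import *
for i in range(2): optics.read_camera('side')
snap('side','s18',(210,180,370,340),3.6)
";python3 go.py 532.5 241.5 94 -90
```

```text
t 32.2 shift [ 0.17 -0.35 -0.07] wx 2.8 pos [536.  240.9  95.7] yaw -87.2 open 15.3 F [ 20.1  -0.9 -10.8] q7 [-0.34  0.53 -0.24  1.81  0.17  0.82 -2.19]
```

View pics/s18.png

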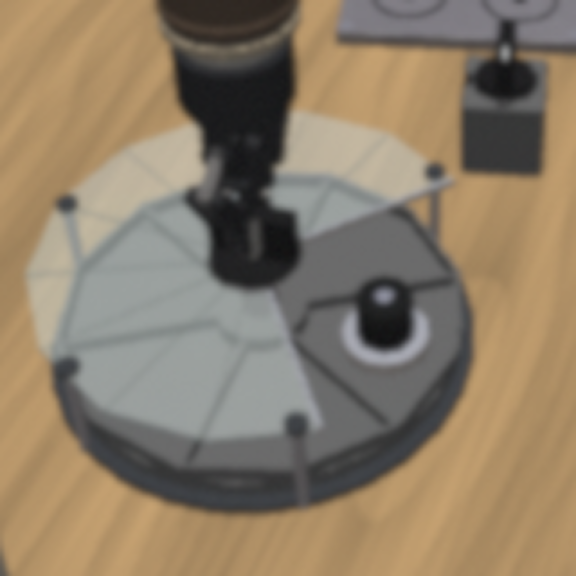

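```bash
python3 -c "
from h import *
S=lambda c:(np.array(c)+.5)/3.6-.5+[210,180]
print(back('side',S([(385,294)]),68),back('side',S([(386,330)]),34))"; python3 go.py 533 241 94 -90
```

```text
[[443.11044564 232.53970459  68.        ]] [[442.71929266 234.01751576  34.        ]]
t 32.2 shift [ 0.17 -0.3  -0.02] wx 2.8 pos [536.  240.9  95.7] yaw -87.2 open 15.3 F [ 20.1  -0.9 -10.8] q7 [-0.34  0.53 -0.24  1.81  0.17  0.82 -2.19]
```

Request:
{"name": "step_arm", "arguments": {
  "series": [
    [[0,-0.2,0,3,0,0,-1],[0,-0.2,0,4,0,0,-1],[0,-0.2,0,4,0,0,1],[0,-0.2,0,4,0,0,1],[0,-0.2,0,4,0,0,1],[-5,-0.2,0,4,0,0,1],[-6,-4,0,4,0,0,1],[-6,-7,0,4,0,0,1]]
  ]
}}

```text
time: 33.05
eef_pos: [459.7, 238.8, 156.7]
ee_rot: [[0.003, 1.0, -0.018], [0.002, -0.018, -1.0], [-1.0, 0.003, -0.002]]
force: [-1.6, 1.3, -0.4]
opening: 85.4
```

```bash
python3 -c "
from h import *
for i in range(2): optics.read_camera('side')
snap('side','s19',(210,180,370,340),3.6)
";python3 go.py 442.5 237 100 -90
```

```text
t 33.2 shift [ 5.51 -1.56  0.13] wx -0.9 pos [458.1 238.  155.1] yaw -90.9 open 85.2 F [-0.2  0.5  0.4] q7 [-0.38  0.36 -0.26  1.91  0.12  0.88 -2.29]
```

View pics/s19.png

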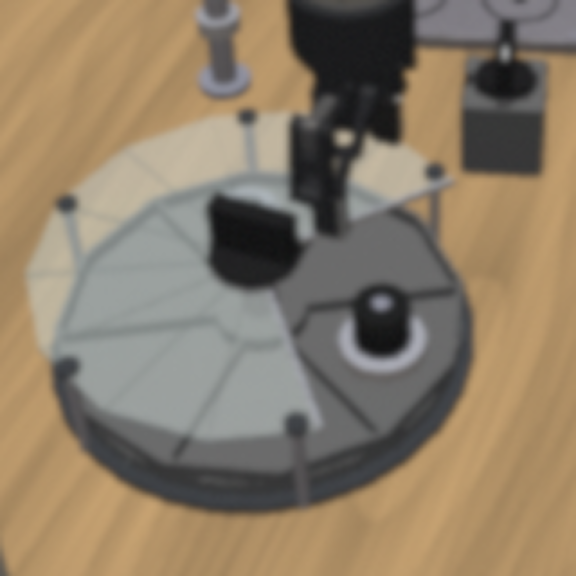

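Request:
{"name": "step_arm", "arguments": {
  "series": [
    [[0,-1.5,0,-0.9,0,0,1],[2,-1.5,0,-0.9,0,0,1],[5.5,-1.5,0,-0.9,0,0,1],[5.5,-1.5,0,-0.9,0,0,1],[5.5,-1.5,0,-0.9,0,0,1]]
  ]
}}

```text
time: 33.7
eef_pos: [444.6, 237.9, 99.5]
ee_rot: [[-0.002, 1.0, -0.002], [-0.001, -0.002, -1.0], [-1.0, -0.002, 0.001]]
force: [0.1, -0.3, -0.2]
opening: 85.2
```

```bash
python3 -c "
from h import *
snap('side','s20',(210,180,370,340),3.6)
S=lambda c:(np.array(c)+.5)/3.6-.5+[210,180]
print(back('side',S([(381,301)]),68),back('side',S([(382,335)]),34))
";python3 go.py 442.5 239 36 -90
```

```text
[[443.39200893 239.38528381  68.        ]] [[443.70339134 239.16226936  34.        ]]
t 33.8 shift [ 6.43 -0.28 -0.06] wx -0.1 pos [445.3 238.4 100.3] yaw -90.1 open 85.6 F [-0.2 -0.8  0.4] q7 [-0.4   0.42 -0.26  2.    0.15  0.75 -2.32]
```

View pics/s20.png

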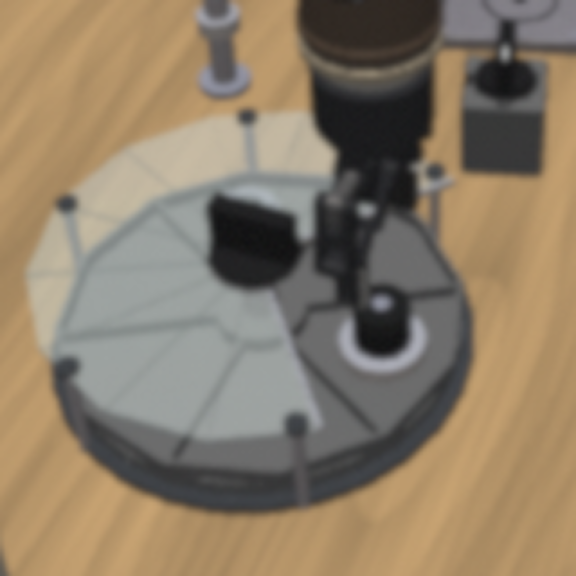

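Request:
{"name": "step_arm", "arguments": {
  "series": [
    [[3,-0.2,-0.1,0,0,0,1],[6.3,-0.2,-0.1,0,0,0,1],[6.3,-0.2,-0.1,0,0,0,1],[6.3,-0.2,-0.1,0,0,0,-1],[6.3,-0.2,-0.1,0,0,0,-1],[6.3,-0.2,-0.1,0,0,0,-1],[6.3,-0.2,-0.1,0,0,0,-1],[6.3,-0.2,-0.1,0,0,0,-1]]
  ]
}}

```text
time: 34.55
eef_pos: [444.1, 239.8, 38.5]
ee_rot: [[0.003, 1.0, -0.003], [0.001, -0.003, -1.0], [-1.0, 0.003, -0.001]]
force: [-2.6, -1.5, 12.4]
opening: 38.5
```

```bash
python3 go.py 572 -165.5 160 -90
```

```text
t 34.5 shift [-12.18  12.93  40.48] wx -0.1 pos [444.1 239.8  38.5] yaw -90.1 open 38.5 F [-2.6 -1.5 12.4] q7 [-0.43  0.51 -0.23  2.05  0.2   0.6  -2.37]
```

Request:
{"name": "step_arm", "arguments": {
  "series": [
    [[-3,0,0,0,0,0,-1],[-8,0,0,0,0,0,-1],[-12.4,0,0,0,0,0,-1],[-12.4,1,5,0,0,0,-1],[-12.4,2,10,0,0,0,-1],[-12.4,3,15,0,0,0,-1],[-12.4,3,20,0,0,0,-1],[-12.4,3,20,0,0,0,-1]]
  ]
}}

```text
time: 35.35
eef_pos: [472.2, 31.3, 161.0]
ee_rot: [[-0.0, 1.0, -0.012], [-0.003, -0.012, -1.0], [-1.0, -0.0, 0.003]]
force: [-0.0, 0.6, -0.8]
opening: 38.1
```

```bash
python3 -c "
from h import *
for i in range(2): optics.read_camera('side')
snap('side','s21',(200,100,420,320),2.7)
";python3 go.py 475 -190.5 160 -90
```

```text
t 35.5 shift [ 0.11  0.32 22.95] wx -0.2 pos [472.6  39.1 161.2] yaw -90.2 open 38.6 F [-0.2  0.4 -1.9] q7 [-0.02  0.28 -0.21  2.01  0.08  0.86 -1.85]
```

View pics/s21.png

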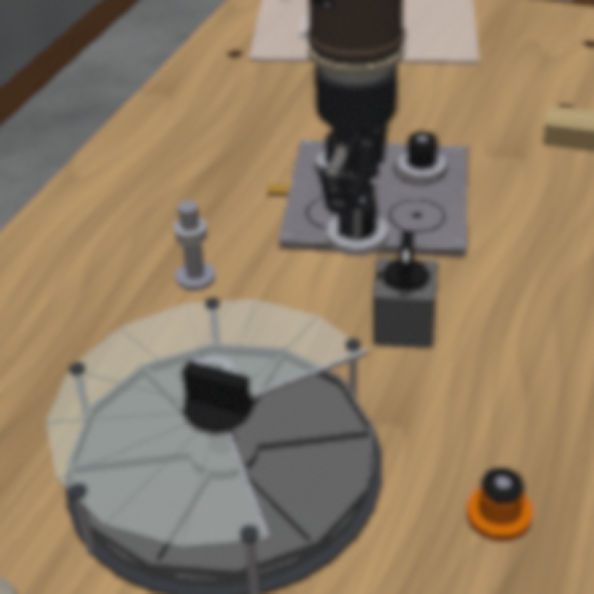

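Request:
{"name": "step_arm", "arguments": {
  "series": [
    [[0,0.2,5,0,0,0,-1],[0,0.2,10,0,0,0,-1],[0,0.2,15,0,0,0,-1],[0,0.2,20,0,0,0,-1],[0,0.2,22.9,0,0,0,-1],[3,0.2,22.9,0,0,0,-1],[7,0.2,22.9,0,0,0,-1],[7,0.2,22.9,0,0,0,-1]]
  ]
}}

```text
time: 36.3
eef_pos: [471.7, -187.3, 87.0]
ee_rot: [[-0.007, 1.0, 0.0], [0.003, 0.0, -1.0], [-1.0, -0.007, -0.003]]
force: [-1.3, 0.2, -2.2]
opening: 38.5
```

```bash
python3 -c "
from h import *
for i in range(3): optics.read_camera('side')
snap('side','s22',(270,100,400,200),6)
";python3 go.py 475 -190.5 40 -90
```

```text
t 36.5 shift [ 5.24 -0.07  0.12] wx -0.0 pos [ 475.6 -189.3   92.4] yaw -90.0 open 38.3 F [-0.2  0.8 -2.1] q7 [ 0.35  0.42 -0.1   2.    0.06  0.72 -1.36]
```

View pics/s22.png

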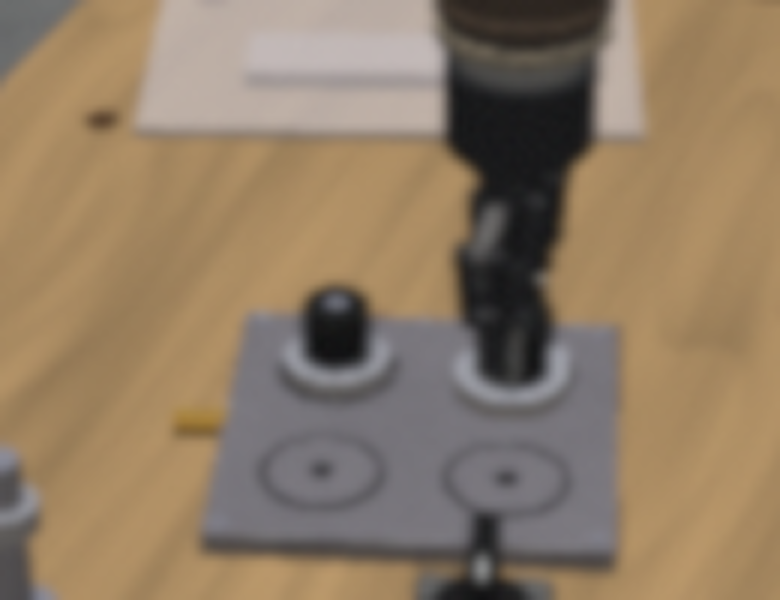

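Request:
{"name": "step_arm", "arguments": {
  "series": [
    [[2.5,0,0.1,0,0,0,-1],[4.5,0,0.1,0,0,0,-1],[5.2,0,0.1,0,0,0,-1],[5.7,0,0.1,0,0,0,-1],[6.1,0,0.1,0,0,0,-1],[6.1,0,0.1,0,0,0,-1],[6.1,0,0.1,0,0,0,-1]]
  ]
}}

```text
time: 37.2
eef_pos: [475.0, -191.1, 31.5]
ee_rot: [[0.002, 1.0, -0.002], [-0.001, -0.002, -1.0], [-1.0, 0.002, 0.001]]
force: [-3.0, 1.9, 11.3]
opening: 38.5
```

```bash
python3 go.py 475.5 -190.5 31.5 -90; python3 -c "
from h import *
snap('side','s23',(270,100,400,200),6)
"
```

```text
t 37.2 shift [-0.    0.05 -0.06] wx -0.1 pos [ 475.  -191.1   31.5] yaw -90.1 open 38.5 F [-3.   1.9 11.3] q7 [ 0.34  0.52 -0.09  2.04  0.08  0.58 -1.37]
```

View pics/s23.png

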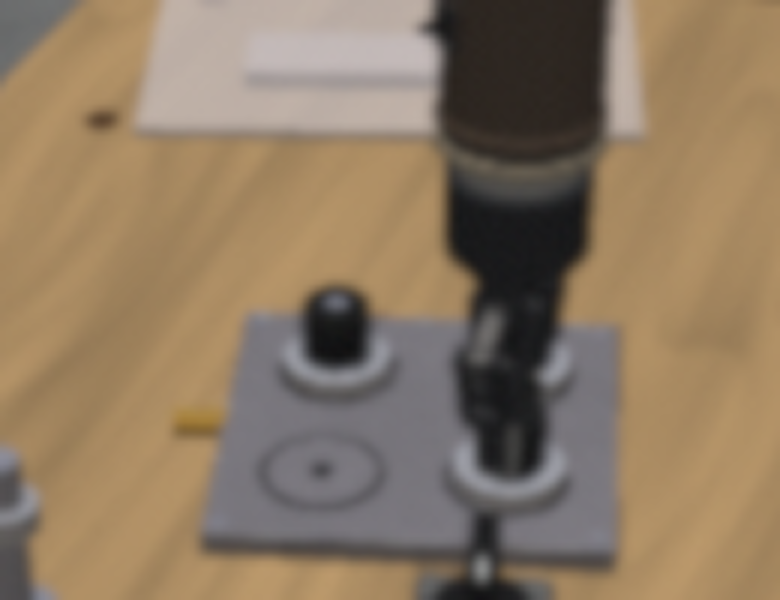

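Request:
{"name": "step_arm", "arguments": {
  "series": [
    [[0,0,0,0,0,0,1],[0,0,0,0,0,0,1],[0,0,0,0,0,0,1],[-5,0,0,0,0,0,1],[-10,0,0,0,0,0,1],[-14,-2,-5,-8,0,0,1],[-14,-5,-9,-16,0,0,1],[-14,-8,-13,-24,0,0,1]]
  ]
}}

```text
time: 38.05
eef_pos: [403.1, -71.0, 170.7]
ee_rot: [[0.004, 0.912, 0.409], [-0.001, 0.409, -0.912], [-1.0, 0.003, 0.002]]
force: [0.3, 1.0, 0.0]
opening: 85.3
```

```bash
python3 -c "
from h import *
for i in range(3): optics.read_camera('side')
"; python3 go.py 380 0 160 14
```

```text
t 38.2 shift [ 0.96  0.94 -7.26] wx -79.9 pos [401.1 -70.1 169.6] yaw -65.9 open 85.2 F [ 1.  -0.8 -0.1] q7 [ 0.27  0.17 -0.26  2.13  0.06  0.84 -1.17]
```

Request:
{"name": "step_arm", "arguments": {
  "series": [
    [[0,0.3,-3,-8,0,0,1],[0,0.6,-6,-16,0,0,1],[0,0.9,-7.2,-24,0,0,1],[0,0.9,-7.2,-32,0,0,1],[0,0.9,-7.2,-40,0,0,1],[0,0.9,-7.2,-48,0,0,1],[0,0.9,-7.2,-56,0,0,1],[0,0.9,-7.2,-64,0,0,1]]
  ]
}}

```text
time: 39.0
eef_pos: [382.5, -3.4, 169.1]
ee_rot: [[0.0, 0.034, 0.999], [0.0, 0.999, -0.034], [-1.0, 0.0, 0.0]]
force: [0.6, 0.5, -0.0]
opening: 85.3
```

```bash
python3 -c "
from h import *
snap('side','s24',(200,100,420,320),2.7)
snap('top','t24',(210,130,440,280),3.4)
"; python3 go.py 433 -8 135 15
```

```text
t 39.1 shift [ 3.41 -0.28  5.08] wx -17.1 pos [382.3  -3.3 169.1] yaw -2.1 open 85.4 F [-0.9 -0.3  0.2] q7 [ 0.29  0.15 -0.46  2.17  0.09  0.83 -0.27]
```

View pics/s24.png

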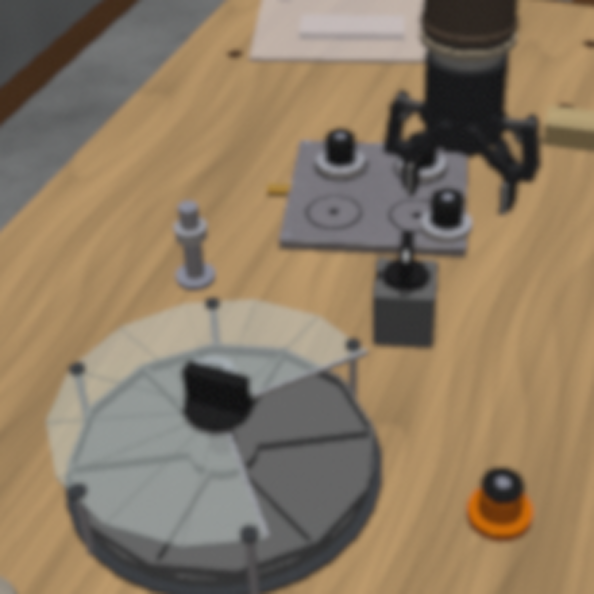

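View pics/t24.png

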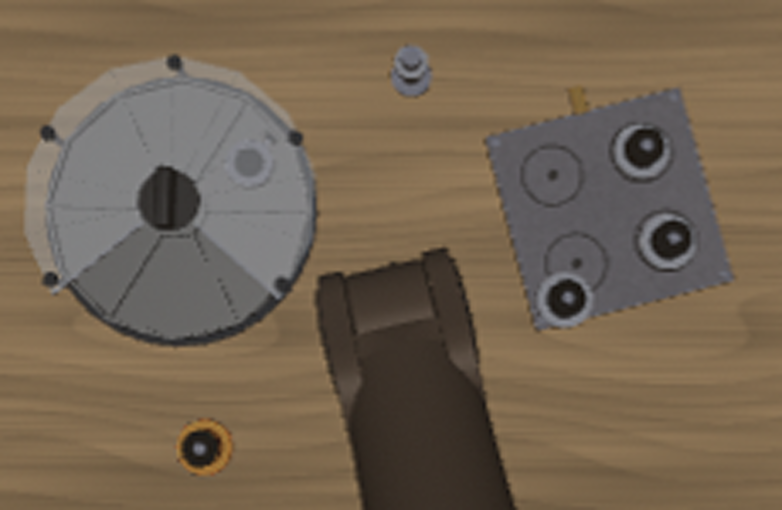

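The last pod has been knocked aside (top crop 566,298; the ring is at 577,263). The other two are centred. I measure it and re-seat it.

```bash
python3 -c "
from h import *
S=lambda c:(np.array(c)+.5)/2.7-.5+[200,100]
T=lambda c:(np.array(c)+.5)/3.4-.5+[210,130]
snap('side','s25',(330,140,390,200),9)
print(back('side',S([(447,198)]),61),back('side',S([(446,222)]),27))
print(back('top',T([(567,297)]),61),back('top',T([(566,299)]),27))
for n in('side','top'):
  print(n,[(np.round(d['extent'],1).tolist(),round(d['p'],2)) for d in nets.look_for(n,'pod1_mid')])
"
```

```text
[[ 434.27579958 -173.45275138   61.        ]] [[ 433.82119002 -173.14663222   27.        ]]
[[ 434.94234362 -173.79711932   61.        ]] [[ 434.94438066 -176.35377965   27.        ]]
side [([355.6, 152.2, 363.4, 166.6], 0.56), ([298.2, 154.5, 370.0, 196.6], 0.52)]
top [([355.7, 155.7, 424.0, 225.6], 0.72)]
```

View pics/s25.png

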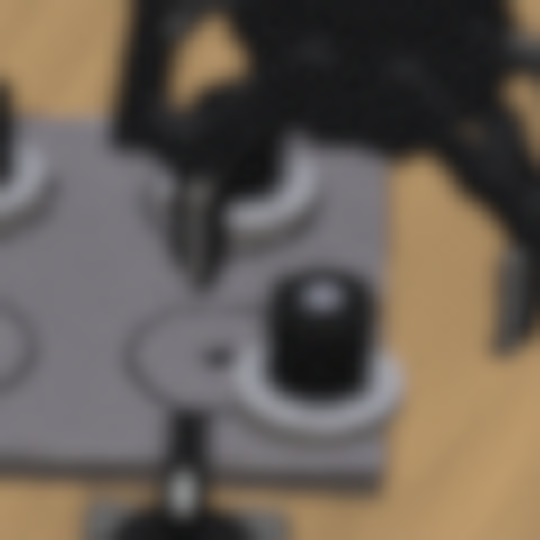

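```bash
python3 go.py 434.5 -174 110 -2
```

```text
t 39.2 shift [  5.91 -16.86   5.97] wx -0.4 pos [382.   -3.  169.1] yaw -2.4 open 85.6 F [ 0.7 -0.1  0. ] q7 [ 0.29  0.15 -0.46  2.17  0.09  0.83 -0.27]
```

Request:
{"name": "step_arm", "arguments": {
  "series": [
    [[0,-4,1.5,0,0,0,1],[0,-8,3,0,0,0,1],[0,-12,4.5,0,0,0,1],[0,-16,6,0,0,0,1],[2,-16.9,6,0,0,0,1],[5.9,-16.9,6,0,0,0,1],[5.9,-16.9,6,0,0,0,1],[5.9,-16.9,6,0,0,0,1]]
  ]
}}

```text
time: 40.05
eef_pos: [435.0, -173.4, 110.2]
ee_rot: [[-0.002, 0.038, 0.999], [0.001, 0.999, -0.038], [-1.0, 0.001, -0.002]]
force: [1.4, 0.0, 0.0]
opening: 85.6
```

```bash
python3 go.py 434.5 -174 80 -2; python3 -c "
from h import *
snap('side','s26',(320,110,400,200),6.5)
"; python3 go.py 434.5 -174 80 -2
```

```text
t 40.0 shift [ 3.02 -0.06 -0.04] wx -0.2 pos [ 435.  -173.4  110.2] yaw -2.2 open 85.6 F [1.4 0.  0. ] q7 [ 0.51  0.36 -0.31  2.07  0.16  0.74  0.06]
t 40.1 shift [ 3.11 -0.06 -0.13] wx -0.2 pos [ 435.8 -173.5  111.1] yaw -2.2 open 85.3 F [ 0.1 -0.6 -0.7] q7 [ 0.51  0.36 -0.31  2.07  0.16  0.74  0.06]
```

View pics/s26.png

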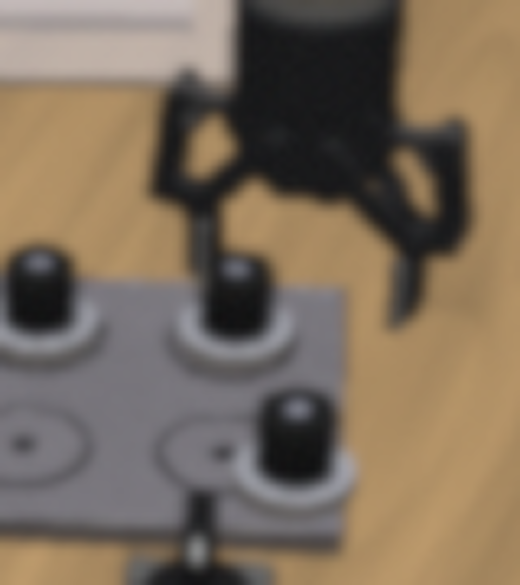

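Request:
{"name": "step_arm", "arguments": {
  "series": [
    [[3,-0.1,-0.1,0,0,0,1],[6,-0.1,-0.1,0,0,0,1],[8,-0.1,-0.1,0,0,0,1],[8,-0.1,-0.1,0,0,0,1],[8,-0.1,-0.1,0,0,0,-1],[8,-0.1,-0.1,0,0,0,-1],[8,-0.1,-0.1,0,0,0,-1],[8,-0.1,-0.1,0,0,0,-1]]
  ]
}}

```text
time: 40.9
eef_pos: [435.3, -175.1, 31.7]
ee_rot: [[0.002, 0.037, 0.999], [-0.001, 0.999, -0.037], [-1.0, -0.001, 0.002]]
force: [-1.7, 0.6, 12.5]
opening: 38.4
```

```bash
python3 go.py 475 -190.5 31 -2
```

```text
t 40.9 shift [ 0.08 -1.39  4.02] wx -0.1 pos [ 435.3 -175.1   31.7] yaw -2.1 open 38.4 F [-1.7  0.6 12.5] q7 [ 0.47  0.49 -0.26  2.13  0.24  0.54 -0.01]
```

Request:
{"name": "step_arm", "arguments": {
  "series": [
    [[-2,0,0,0,0,0,-1],[-3,0,0,0,0,0,-1],[-3,-0.7,2,0,0,0,-1],[-3,-1.4,4,0,0,0,-1],[-3,-1.4,4,0,0,0,-1],[-3,-1.4,4,0,0,0,-1],[-3,-1.4,4,0,0,0,-1]]
  ]
}}

```text
time: 41.6
eef_pos: [472.8, -190.0, 60.0]
ee_rot: [[-0.001, 0.037, 0.999], [0.0, 0.999, -0.037], [-1.0, 0.0, -0.001]]
force: [-1.2, 0.2, -2.0]
opening: 38.5
```

```bash
python3 go.py 475 -190.5 31 -2; python3 -c "
from h import *
snap('side','s27',(320,110,400,200),6.5)
"; python3 go.py 475 -190.5 31 -2
```

```text
t 41.6 shift [ 2.9  -0.05  0.23] wx -0.1 pos [ 472.8 -190.    60. ] yaw -2.1 open 38.5 F [-1.2  0.2 -2. ] q7 [ 0.49  0.49 -0.28  2.02  0.21  0.67  0.03]
t 41.6 shift [ 2.9  -0.04  0.23] wx -0.1 pos [ 472.8 -190.    60. ] yaw -2.1 open 38.4 F [-0.5 -0.3 -1.7] q7 [ 0.49  0.49 -0.28  2.02  0.21  0.67  0.03]
```

View pics/s27.png

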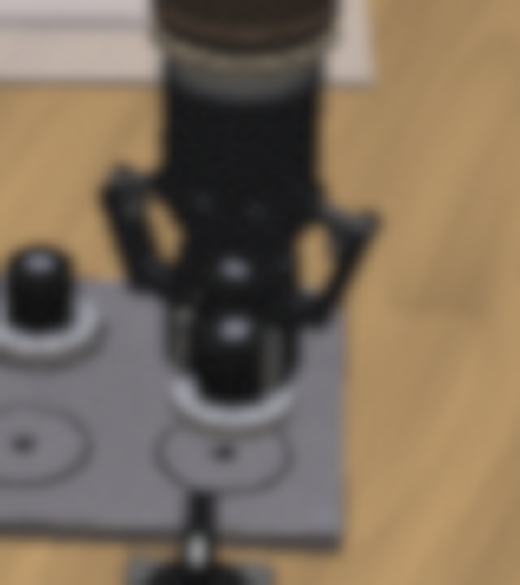

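Request:
{"name": "step_arm", "arguments": {
  "series": [
    [[1.5,0,0.25,0,0,0,-1],[2.4,0,0.25,0,0,0,-1],[2.9,0,0.25,0,0,0,-1],[2.9,0,0.25,0,0,0,-1],[2.9,0,0.25,0,0,0,-1]]
  ]
}}

```text
time: 42.15
eef_pos: [475.2, -190.0, 31.8]
ee_rot: [[-0.001, 0.037, 0.999], [-0.0, 0.999, -0.037], [-1.0, -0.0, -0.001]]
force: [-5.6, 2.8, 11.8]
opening: 38.5
```

```bash
python3 go.py 475 -190.5 31 -2
```

```text
t 42.1 shift [ 0.08 -0.05 -0.02] wx -0.1 pos [ 475.2 -190.    31.8] yaw -2.1 open 38.5 F [-5.6  2.8 11.8] q7 [ 0.47  0.54 -0.26  2.03  0.24  0.61  0.01]
```

Contact. Release, rise straight, move toward the isolator.

Request:
{"name": "step_arm", "arguments": {
  "series": [
    [[0,0,0,0,0,0,1],[0,0,0,0,0,0,1],[0,0,0,0,0,0,1],[-5,0,0,0,0,0,1],[-10,0,0,0,0,0,1],[-14,4,-3,0,0,0,1],[-14,8,-6,0,0,0,1],[-14,13,-9,0,0,0,1]]
  ]
}}

```text
time: 42.95
eef_pos: [400.8, -73.6, 172.0]
ee_rot: [[0.003, 0.039, 0.999], [-0.001, 0.999, -0.039], [-1.0, -0.001, 0.003]]
force: [0.8, 0.9, 0.7]
opening: 85.4
```

```bash
python3 -c "
from h import *
for i in range(3): optics.read_camera('side')
"; python3 go.py 380 0 170 15
```

```text
t 43.1 shift [ 0.1   7.14 -2.2 ] wx -16.9 pos [399.6 -72.1 171.1] yaw -1.9 open 85.1 F [0.8 0.1 0.2] q7 [ 0.4   0.18 -0.4   2.13  0.1   0.85 -0.09]
```

Request:
{"name": "step_arm", "arguments": {
  "series": [
    [[0,4,-1,-8,0,0,1],[0,7,-2.2,-16,0,0,1],[0,7,-2.2,-17,0,0,1],[0,7,-2.2,-17,0,0,1]]
  ]
}}

```text
time: 43.5
eef_pos: [382.1, -3.8, 170.6]
ee_rot: [[0.0, -0.256, 0.967], [-0.0, 0.967, 0.256], [-1.0, -0.0, 0.0]]
force: [0.7, -0.2, 0.3]
opening: 85.3
```

```bash
python3 -c "
from h import *
snap('side','s28',(290,130,400,230),6)
snap('top','t28',(300,140,440,240),5.5)
"; python3 go.py 433 -7.5 140 15
```

```text
t 43.6 shift [ 3.05 -1.57  4.84] wx -0.3 pos [382.2  -4.6 170.5] yaw 14.7 open 85.5 F [ 0.8  0.3 -0.8] q7 [ 0.33  0.15 -0.5   2.17  0.1   0.84  0.02]
```

View pics/s28.png

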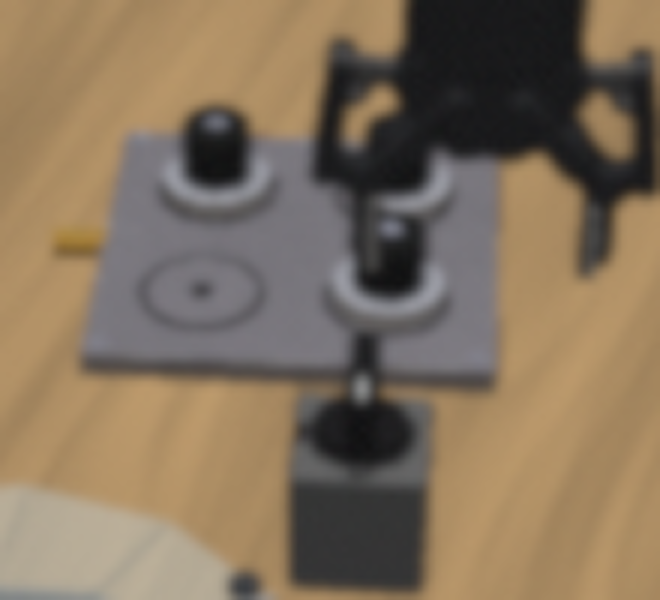

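View pics/t28.png

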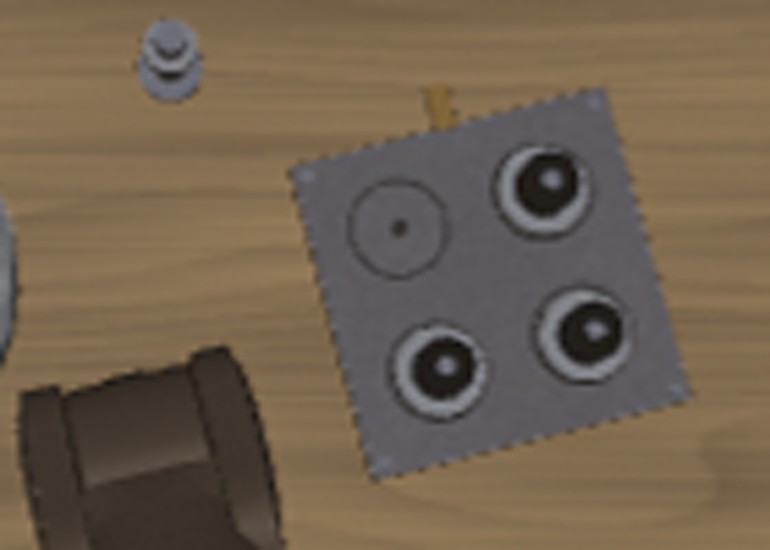

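All three pods are upright and ringed evenly by their marks. Now the isolator.

Request:
{"name": "step_arm", "arguments": {
  "series": [
    [[0,-1,3,0,0,0,1],[1,-1.5,4.8,0,0,0,1],[3,-1.5,4.8,0,0,0,1],[3,-1.5,4.8,0,0,0,1],[3,-1.5,4.8,0,0,0,1],[3,-1.5,4.8,0,0,0,1]]
  ]
}}

```text
time: 44.2
eef_pos: [432.0, -6.0, 141.2]
ee_rot: [[0.0, -0.255, 0.967], [-0.0, 0.967, 0.255], [-1.0, -0.0, 0.0]]
force: [-0.2, -0.6, 0.1]
opening: 85.7
```

```bash
python3 go.py 433 -7.5 82.5 14.5;python3 -c "
from h import *
snap('side','s29',(300,130,400,230),6)"
```

```text
t 44.2 shift [ 5.87 -0.17  0.06] wx 0.3 pos [432.   -6.  141.2] yaw 14.8 open 85.7 F [-0.2 -0.6  0.1] q7 [ 0.29  0.28 -0.48  2.1   0.18  0.8  -0.04]
```

View pics/s29.png

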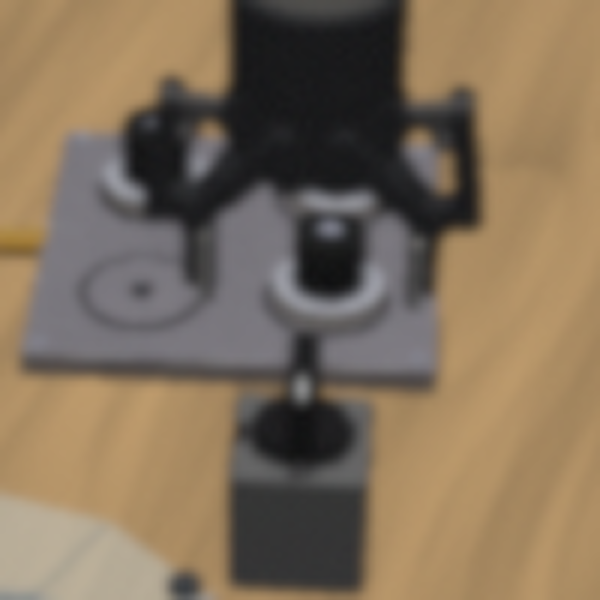

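Request:
{"name": "step_arm", "arguments": {
  "series": [
    [[3,0,0,0,0,0,1],[5.8,0,0,0,0,0,1],[5.8,0,0,0,0,0,1],[5.8,0,0,0,0,0,-1],[5.8,0,0,0,0,0,-1],[5.8,0,0,0,0,0,-1],[5.8,0,0,0,0,0,-1],[5.8,0,0,0,0,0,-1]]
  ]
}}

```text
time: 45.05
eef_pos: [433.4, -5.3, 83.5]
ee_rot: [[0.003, -0.256, 0.967], [0.0, 0.967, 0.256], [-1.0, -0.0, 0.003]]
force: [2.1, -0.1, 4.2]
opening: 12.6
```

Request:
{"name": "step_arm", "arguments": {
  "series": [
    [[0,0,0,8,0,0,-1],[0,0,0,16,0,0,-1],[0,0,0,24,0,0,-1],[0,0,0,32,0,0,-1],[0,0,0,40,0,0,-1],[0,0,0,48,0,0,-1],[0,0,0,55,0,0,-1],[0,0,0,55,0,0,-1]]
  ]
}}

```text
time: 45.85
eef_pos: [435.2, -5.7, 83.6]
ee_rot: [[0.006, 0.648, 0.761], [0.0, 0.761, -0.648], [-1.0, 0.004, 0.005]]
force: [9.6, -3.1, -3.9]
opening: 13.1
```

```bash
python3 go.py 433 -7.5 82.5 -76
```

```text
t 45.9 shift [ 0.11 -0.28 -0.05] wx 35.6 pos [435.2  -5.7  83.6] yaw -40.4 open 13.1 F [ 9.6 -3.1 -3.9] q7 [ 0.05  0.34 -0.2   2.18  0.12  0.62 -0.93]
```

Request:
{"name": "step_arm", "arguments": {
  "series": [
    [[0,-0.1,0,8,0,0,-1],[0,-0.1,0,16,0,0,-1],[0,-0.1,0,24,0,0,-1],[0,-0.1,0,30,0,0,-1],[0,-0.1,0,35,0,0,-1],[0,-0.1,0,38,0,0,-1],[0,-0.1,0,38,0,0,-1]]
  ]
}}

```text
time: 46.55
eef_pos: [436.0, -6.8, 83.7]
ee_rot: [[0.009, 0.979, 0.206], [-0.001, 0.206, -0.979], [-1.0, 0.008, 0.002]]
force: [13.8, -5.4, -11.5]
opening: 13.1
```

```bash
python3 go.py 433 -7.5 82.5 -76; python3 -c "
from h import *
print(r.sense()['moment'])"
```

```text
t 46.5 shift [ 0.11 -0.31  0.01] wx -2.1 pos [436.   -6.8  83.7] yaw -78.1 open 13.1 F [ 13.8  -5.4 -11.5] q7 [-0.08  0.34 -0.03  2.19  0.02  0.61 -1.49]
[-0.92581826 -2.80714366  1.13010307]
```

Request:
{"name": "step_arm", "arguments": {
  "series": [
    [[0,0,0,0,0,0,1],[0,0,0,0,0,0,1],[0,0,0,0,0,0,1],[-4,0,0,0,0,0,1],[-8,0,0,0,0,0,1],[-10,-4,0,0,0,0,1],[-10,-7,0,0,0,0,1],[-10,-7,0,0,0,0,1]]
  ]
}}

```text
time: 47.35
eef_pos: [358.8, -21.6, 182.8]
ee_rot: [[-0.002, 0.979, 0.205], [-0.0, 0.205, -0.979], [-1.0, -0.002, -0.0]]
force: [-0.2, 0.4, -0.9]
opening: 85.6
```

```bash
python3 -c "
from h import *
for i in range(3): optics.read_camera('side')
snap('side','s30',(180,100,440,330),3)
snap('top','t30',(210,130,440,280),3.4)
"; python3 go.py 360 -7.5 180 -76
```

```text
t 47.6 shift [ 0.25 -0.07 -1.34] wx -2.1 pos [363.4 -20.5 182.5] yaw -78.1 open 85.8 F [ 0.1  0.3 -0.3] q7 [-0.06  0.07 -0.03  2.22  0.    0.86 -1.46]
```

View pics/s30.png

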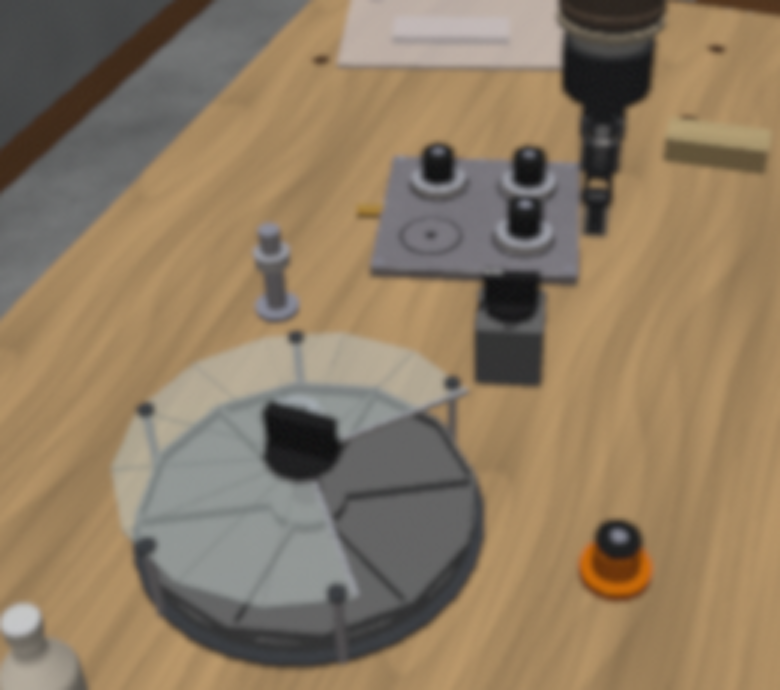

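View pics/t30.png

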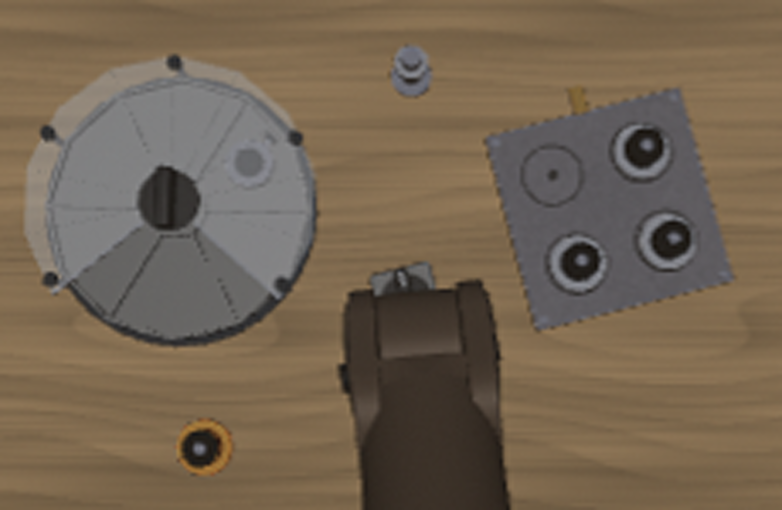

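```bash
python3 -c "
from h import *
T=lambda c:(np.array(c)+.5)/3.4-.5+[210,130]
print(back('top',T([(641,152),(666,240),(577,264)]),27).round(1).tolist())
a=np.load('pics/s1.npy').astype(int);b=np.load('pics/s30.npy').astype(int);print(abs(a-b)[185:215,335:366].mean(), abs(a-np.load('pics/s29.npy'))[185:215,335:366].mean())
print(order.hand_in())"
```

```text
[[594.3, -258.2, 27.0], [498.8, -283.8, 27.0], [472.6, -188.4, 27.0]]
2.171326164874552 14.256989247311829
the job is handed in; nothing more can be done
None
```

I switched the pump off, moved all three pods from the carousel onto the bed, each in its own ring mark, then switched the pump on again and handed the job in at about 48 s. One ring stays empty, because only three pods were in the carousel.

- **Mishap:** the third pod was knocked aside just after I placed it. I picked it up again and set it back in its ring before switching the pump on. No grip slipped that I noticed.
- **Pods:** in the last pictures from both cameras all three stand upright. In the top picture they look centred in their rings. Positions worked out from it put the pods within about 2–4 mm of the ring centres I measured at the start. That is close to the cameras' error of about 2 mm and I read the pixels by eye, so I didn't adjust further.
- **Pump switch:** I turned the handle until it pushed back at its stop, both off and on. The final side picture of it nearly matches the starting one, which was on.
- **Left alone:** the steel collar is still in the carousel. In the last pictures the bench dog, glue bottle, offcut and orange look-alike appear undisturbed.
- **Forces:** the highest I read was about 23 N, while turning the carousel knob.

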